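Crack the bleed valve of the red gas line

TASK

Get the red gas line ready to bleed down: first hang the yellow gas monitor by its carrying handle on the bench hook and let go of it. Then turn the black knob on top of the red gas station clockwise until the valve seats, back it off a quarter turn, and finish still gripping the knob there, ready to shut it again. Leave the green and blue valves and the other things on the bench alone.

Things in the scene. Friction and masses are not known exactly. Their poses are not given: they have to be found in the camera images.
- gas_monitor: Loose yellow gas monitor, 0.3 kg, upright. Body 40 (x) x 60 (y) x 104 mm; origin: centre of underside, z up. On top a grey arched carrying handle: two posts 18 (x) x 8 mm (y), 60 mm over their outer faces (along y), under a cross bar along y, 18 x 8 mm, top at 148 mm. Opening along x under the bar: 44 mm wide, 104 to 140 mm up. Can be pinched over the posts' outer faces from above.
- handle_bar (a point): the middle of the underside of the handle's cross bar, 140 mm above the underside of the gas monitor, at the top of the opening
- hook: Fixed bench hook: dark flange 96 mm across, upright 12 mm steel rod, bent at the top into a level 8 mm round prong along the body's -x axis (roughly towards the robot), axis 246 mm above the bench, straight from 20 to 88 mm out from the post; upturned end 101 mm out, top 258 mm above the bench. Nothing else rises above the prong. Origin: centre of the flange's underside, z up.
- hook_seat (a point): a point on the top of the prong, 55 mm from the post's axis and 250 mm above the bench: where the handle's bar should rest (axes as hook)
- red_station: Fixed red gas station. Red, green and blue ones stand 120 to 130 mm apart, in any order, on a low rail. Steel housing 90 mm wide (y), 130 mm deep (x), deck 85 mm above the bench, a gauge on the sloping face towards the robot, not above the deck. Origin: on the knob's axis at the underside, 20 mm above the bench; z up.
- red_knob: Bleed valve knob (thumbscrew head) on the red station: black, knurled, 30 mm diameter, 24 mm high, upright axis; origin on the axis at its underside, 108 mm above the bench, 23 mm free below it around a slim brass neck. White line on top from the middle along its own x axis. Turns about z without rising; clockwise from above closes; takes about 0.05 N m.
- red_valve (a joint): opening angle of the red bleed valve in rad: 0 = seated (fully shut, a hard stop), grows anticlockwise from above as it opens; stays where it is left. It starts somewhere from 0.6 to 2.1 rad open. A quarter turn is 1.571
- green_mark (a point): outer end of the white line on the knob of the green station's valve (same valve; leave it alone), 13 mm from its axis
- blue_mark (a point): outer end of the white line on the knob of the blue station's valve (same valve; leave it alone), 13 mm from its axis
- vial_rack: loose white rack of eight capped glass vials, 70 x 130 x 62 mm high, beyond the stations; leave it alone; origin at the centre of its underside
- amber_bottle: loose amber bottle, 68 mm in diameter, 140 mm high, to the left of the stations; leave it alone; origin at the centre of its underside
- spanner: loose spanner 150 mm long lying on the bench between the robot and the stations; leave it alone; origin at its middle, on the bench
There are look-alikes about, which are no part of the job. There is more than one size of the gas_monitor; the one meant has the size given above.

How it is judged:
On the way, in this order (a step that is already met when the one before it is completed fails the run):
1. the gas monitor hangs by its handle on the hook's prong and has been let go (contact force between gas_monitor and hook above 1 N and horizontal distance between handle_bar and hook_seat below 0.04 m and z of handle_bar in the frame of hook_seat between -0.006 and 0.006 m and contact force between the fingers and gas_monitor below 0.1 N and linear speed of gas_monitor below 0.15 m/s), for 0.2 s.
2. then the red valve is turned shut until it seats (within 3 degrees of the stop) (value of joint red_valve below 0.052 rad), for 0.2 s.
At the end, for the whole second after the job is handed in: Red valve 90 degrees (15 either way) open from its seat, still, fingers gripping its knob (over 2 N); the monitor hangs upright and still, its weight on the hook, bar within 40 mm of the marked seat and 6 mm of its height, not touched by the robot (value of joint red_valve between 1.31 and 1.83 rad and velocity of joint red_valve between -0.05 and 0.05 rad/s and contact force between the fingers and red_knob above 2 N and contact force between gas_monitor and hook above 1 N and horizontal distance between handle_bar and hook_seat below 0.04 m and z of handle_bar in the frame of hook_seat between -0.006 and 0.006 m and angle between gas_monitor's own z axis and vertical below 0.25 rad and linear speed of gas_monitor below 0.08 m/s and contact force between the arm and gas_monitor below 0.1 N); the arm keeps its last pose, push and grip.
It fails at once if the green or blue valve is turned (its mark moved over 5 mm, about 22 degrees) (distance of any of green_mark, blue_mark from where it was at the start of the episode above 0.005 m).
It fails at once if the gas monitor is tipped over (more than 60 degrees) (angle between gas_monitor's own z axis and vertical above 1.05 rad).
It fails at once if the vial rack, bottle or spanner is shifted by over 30 mm (distance of any of vial_rack, amber_bottle, spanner from where it was at the start of the episode above 0.03 m).
It also fails if it takes over 59 s, if anything falls off the work surface, if the arm or the gripper's body presses on something with over 40 N, if the wrist force passes 120 N, or if a joint passes its speed limit or range.

ROBOT

A 6-joint arm with a two-finger parallel gripper is mounted at the origin on the work surface. World frame = base frame: x ahead of the robot, y to its left, z up, the work surface at z = 0. Lengths are in m, angles in rad, forces in N, time in s.
With the tool pointing down it reaches from about 0.275 to 0.825 m from the base axis. Payload 5.2 kg.
Tool frame: the origin (TCP) lies between the finger pads; the fingertips stand finger_overhang ahead of it and the grasp point (between the pads) lies 8 mm behind it (finger_overhang is the distance from the TCP to the fingertips, in m); z points along the fingers, y is the direction in which the jaws open and shut (so a half turn about z gives the same grasp; the last joint's range is limited). The gripper opens to 93 mm and grips with 3 to 60 N. Pads are 15 mm wide; open, the fingers measure 128 mm over their backs; the gripper's body (75 mm by 188 mm) begins 65 mm behind the grasp point.
Start: joints at [-1.539, 0.259, 1.535, -0, 1.348, -0.203], TCP at [0.128, -0.535, 0.191] pointing down, gripper open.
Joint ranges: [-3.14, 3.14], [-0.91, 2.08], [0.19, 2.58], [-1.22, 4.36], [0.22, 2.71], [-3.12, 3.12]. Speed limits (rad/s): [2.57, 2.57, 3.14, 3.14, 3.14, 3.14].

INTERFACE

Orientations are given as a unit quaternion [w, x, y, z].
In Python, from plant import read_state, camera, camera_model, job_done, finger_overhang gives the robot as it stands.
- The arm moves only by the tool step_arm, never from a script. Its argument "motion" is a list of rows, each a list of 6 numbers: the shift along the tool's x, y, z scaled (see below), then the turn, a rotation vector about the tool's x, y, z scaled (see below). In form: [[dx, dy, dz, ax, ay, az], ...]. A call has 1 to 12 rows; each row shifts and turns the pose as measured when the row begins, along the tool's axes as they then stand; what a row does not reach is not made up. The controller multiplies each number of a shift by 750 mm and each number of a turn by 120 degrees. A row lasts 1/8 s, in which the tool goes at most 62.5 mm and 10.7 degrees, less where a joint would pass 70% of its speed; a pose out of reach is approached as far as the arm can. A call with a number of a shift or a turn outside -1 to 1 is refused whole. A call with a gripper value outside its range is refused whole. "claw" is the closure, from -1 (fully open) to 1 (shut), set as the call begins (left out, the last holds). The fingers move at their own pace and stop on an object; "newtons" is the grip in N (left out, the last holds). Time passes only in rows, so rows that do not move let the fingers close. It gives the time, the measured TCP pose, the force and the opening at its end, in the units of the state.
- read_state(): the state, without advancing time (a new reading comes with each control period).
- camera(name): name is "side" or "top" or "wrist"; returns (picture, depth): 480x640x3 uint8, red, green, blue; 480x640 float32, m along the optical axis (not along the pixel's ray), 0 where there is no reading.
- camera_model(name): a dict with "fov_y" (degrees; the focal length in pixels is half the picture's height over the tangent of half this angle, whatever the lens; pixels are square), "cx", "cy" (the principal point, pixels), "R" (3x3) and "t" (3): a world point X has camera coordinates R X + t; the wrist camera has in their place "T_tool_cam" (4x4, takes a point from camera to tool coordinates, whose origin is the TCP and whose axes are the flange's). Camera axes: x right, y down, z forward; pixel columns grow to the right and rows downward; lengths in m; the calibration is good to about 2 mm. A picture is of the moment at which its call begins: read the wrist's pose just before it. camera_model takes no time and is no camera call.
- job_done(): hands the job in, once; it reports no verdict.
The state is a dict: "clock": time; "joint_pos": joint angles; "dq": joint speeds; "joint_efforts": joint torques, N m; "eef_pos": TCP position; "tcp_rot": TCP orientation; "wrist_force": force on the tool from outside, world axes, zero at the start; "moment": the same for the moment, N m; "opening": opening from 0.0 (shut) to 1.0 (fully open).
Only numpy, scipy, OpenCV 4.12 (cv2) and the standard library are available. Lean on these libraries where they do the work, as an engineer would, in place of code of your own. Each camera call takes 0.05 s, during which the arm holds its last target.

## Working session

There is one attempt and no reset: what is moved stays moved. The work goes in short steps, Python scripts to look and compute and a tool call to move; the robot and the scene stay as the last step left them, time stands still between calls to the robot, and variables do not carry over. Pictures are saved under pics/ and viewed, and the job is handed in when it is done.

Besides the shell and the picture viewer there is one more tool, called after "Call:" by a JSON object that holds its "fn" and its "kwargs", one argument or row to a line. step_arm: Moves the arm, as the interface text tells. Its arguments: {"type":"object","properties":{"motion":{"type":"array"},"claw":{"type":"number"},"newtons":{"type":"number"}},"required":["motion"]}

```bash
ls; mkdir -p pics
python3 - <<'E'
from plant import *
import cv2
print(read_state()); print(finger_overhang if not callable(finger_overhang) else finger_overhang())
for n in ["side","top","wrist"]:
    p,d=camera(n); cv2.imwrite(f"pics/{n}0.png",p[:,:,::-1]); 
    import numpy as np; np.save(f"pics/{n}0.npy",d); print(n,camera_model(n))
E
```

```text
pics
{'clock': 0.0, 'joint_pos': array([-1.53881267e+00,  2.59322297e-01,  1.53607057e+00, -8.82434367e-06,
        1.34801446e+00, -2.02787080e-01]), 'dq': array([-0.00199235, -0.00025079,  0.00124307, -0.00163247, -0.00132991,
       -0.00067154]), 'joint_efforts': array([-7.60594794e-04, -4.37309253e+01, -2.83999890e+01,  7.15992646e-02,
        4.11780062e-02, -1.54200607e-04]), 'eef_pos': array([ 0.12794784, -0.53429515,  0.19003393]), 'tcp_rot': array([-9.04398846e-04,  9.93117722e-01,  1.17116896e-01,  7.31075515e-05]), 'wrist_force': array([0.18723095, 0.61520754, 0.38907785]), 'moment': array([0.00956453, 0.01402408, 0.00820136]), 'opening': 0.999159849154747}
0.011
side {'fov_y': 53.37954565466959, 'cx': 325.3771234694413, 'cy': 233.20771371544686, 'R': array([[-0.99264222, -0.12055885,  0.01126903],
       [-0.08453323,  0.62335716, -0.77735448],
       [ 0.08669233, -0.77258748, -0.62896186]]), 't': array([0.57435416, 0.12573221, 1.28477993])}
top {'fov_y': 51.58935053907329, 'cx': 325.92345958462346, 'cy': 239.69829575083858, 'R': array([[-0.00655682, -0.99986464,  0.01509034],
       [-0.99551352,  0.00510234, -0.0944817 ],
       [ 0.09439191, -0.01564214, -0.99541222]]), 't': array([0.08097153, 0.59457944, 1.17389683])}
wrist {'fov_y': 68.53494772225089, 'cx': 321.71386468304075, 'cy': 241.51438540240417, 'T_tool_cam': array([[ 6.21131841e-04, -9.61697162e-01, -2.74113448e-01,
         7.66189120e-02],
       [ 9.99999294e-01,  3.19558956e-04,  1.14482694e-03,
        -1.87034570e-04],
       [-1.01338142e-03, -2.74113966e-01,  9.61696681e-01,
        -1.93495485e-01],
       [ 0.00000000e+00,  0.00000000e+00,  0.00000000e+00,
         1.00000000e+00]])}
```

View pics/side0.png

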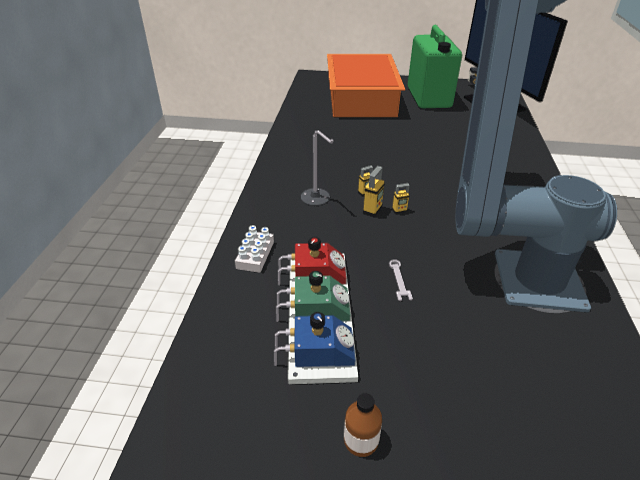

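View pics/top0.png

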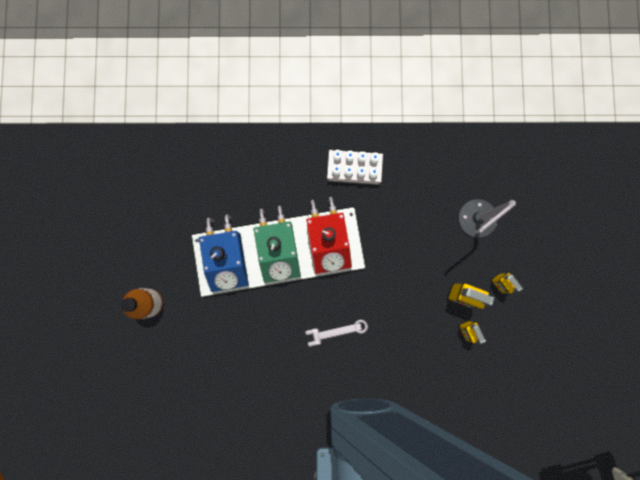

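View pics/wrist0.png

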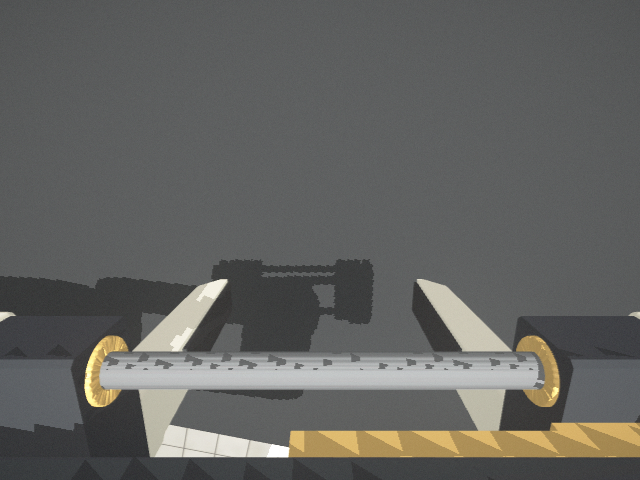

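The side view shows the hook at (315,165), three yellow monitors near (365–405,190), and the red station nearest the hook. In the top view the monitors are at about (468,295), (507,284) and (471,332), the red knob is at (328,234) and the hook flange at (478,217). I'll enlarge and measure next.

```bash
cat > h.py <<'E'
import numpy as np, cv2
from plant import *
from scipy.spatial.transform import Rotation as Rn
def rq(q): return Rn.from_quat([q[1],q[2],q[3],q[0]])
def cloud(name,d,st=None):
    m=camera_model(name); f=240/np.tan(np.radians(m['fov_y']/2))
    v,u=np.mgrid[0:480,0:640]
    P=np.stack([(u-m['cx'])/f*d,(v-m['cy'])/f*d,d],-1)
    if name=='wrist':
        T=m['T_tool_cam']; P=P@T[:3,:3].T+T[:3,3]
        P=P@rq(st['tcp_rot']).as_matrix().T+st['eef_pos']
    else: P=(P-m['t'])@m['R']
    P[d==0]=np.nan
    return P
def proj(name,X,st=None):
    m=camera_model(name); f=240/np.tan(np.radians(m['fov_y']/2)); X=np.atleast_2d(X)
    if name=='wrist':
        T=m['T_tool_cam']; X=(X-st['eef_pos'])@rq(st['tcp_rot']).as_matrix(); C=(X-T[:3,3])@T[:3,:3]
    else: C=X@m['R'].T+m['t']
    return np.c_[C[:,0]/C[:,2]*f+m['cx'],C[:,1]/C[:,2]*f+m['cy']]
E
python3 - <<'E'
from h import *
for n,(x0,y0,w,h),k in [("top",(425,190,120,160),5),("side",(290,120,130,110),6),("top",(190,195,180,110),4)]:
    p=cv2.imread(f"pics/{n}0.png")[y0:y0+h,x0:x0+w]
    k=min(k,600//h,800//w); cv2.imwrite(f"pics/c_{n}{x0}.png",cv2.resize(p,None,fx=k,fy=k,interpolation=cv2.INTER_CUBIC)); print(n,x0,y0,k)
hsvm=lambda p:cv2.cvtColor(p,cv2.COLOR_BGR2HSV)
for n in ["top","side"]:
    p=cv2.imread(f"pics/{n}0.png"); d=np.load(f"pics/{n}0.npy"); P=cloud(n,d); H=hsvm(p)
    y=((H[...,0]>18)&(H[...,0]<32)&(H[...,1]>150)&(H[...,2]>90)).astype(np.uint8)
    if n=='top': y[:,:425]=0
    c,l,s,cen=cv2.connectedComponentsWithStats(y)
    for i in range(1,c):
        if s[i,4]<30: continue
        Q=P[l==i]; print(n,s[i],Q.min(0),Q.max(0))
p=0
for n in ["top","side"]:
    d=np.load(f"pics/{n}0.npy"); P=cloud(n,d)
    x0=(P[...,2]>0.1)&(P[...,0]>.3)&(P[...,0]<.95)&(P[...,1]<-.1)&(P[...,1]>-.6)
    Q=P[x0]; print(n,len(Q)); 
    o=Q[Q[:,2].argsort()]; print(o[::max(1,len(o)//40)].round(3))
E
```

```text
top 425 190 3
side 290 120 5
top 190 195 4
top [492 273  23  20 185] [ 0.46586986 -0.37950271 -0.00283439] [ 0.51267424 -0.32544339  0.08291024]
top [449 283  40  26 409] [nan nan nan] [nan nan nan]
top [460 321  18  22 177] [ 0.34498859 -0.29191239 -0.00196112] [ 0.39801102 -0.24270649  0.08414446]
side [358 172  26  42 498] [nan nan nan] [nan nan nan]
side [393 190  16  22 182] [ 0.34444131 -0.39186997 -0.0033293 ] [ 0.39674707 -0.2409437   0.08003719]
top 853
[[ 0.376 -0.261  0.1  ]
 [ 0.481 -0.235  0.1  ]
 [ 0.485 -0.344  0.101]
 [ 0.436 -0.263  0.101]
 [ 0.445 -0.245  0.102]
 [ 0.459 -0.232  0.102]
 [ 0.465 -0.279  0.103]
 [ 0.459 -0.229  0.103]
 [ 0.448 -0.235  0.104]
 [ 0.481 -0.232  0.104]
 [ 0.445 -0.253  0.104]
 [ 0.441 -0.26   0.105]
 [ 0.479 -0.249  0.106]
 [ 0.474 -0.255  0.108]
 [ 0.472 -0.226  0.116]
 [ 0.468 -0.223  0.126]
 [ 0.47  -0.225  0.135]
 [ 0.457 -0.248  0.143]
 [ 0.462 -0.226  0.145]
 [ 0.447 -0.264  0.146]
 [ 0.477 -0.226  0.146]
 [ 0.473 -0.23   0.147]
 [ 0.468 -0.245  0.147]
 [ 0.449 -0.272  0.148]
 [ 0.457 -0.255  0.148]
 [ 0.462 -0.238  0.149]
 [ 0.466 
[... 693 characters left out ...]
13]
 [ 0.47  -0.229  0.116]
 [ 0.442 -0.274  0.119]
 [ 0.477 -0.229  0.123]
 [ 0.655 -0.299  0.125]
 [ 0.465 -0.22   0.13 ]
 [ 0.465 -0.221  0.132]
 [ 0.652 -0.298  0.137]
 [ 0.648 -0.295  0.139]
 [ 0.651 -0.294  0.143]
 [ 0.645 -0.296  0.146]
 [ 0.473 -0.236  0.147]
 [ 0.45  -0.266  0.148]
 [ 0.458 -0.235  0.149]
 [ 0.465 -0.256  0.15 ]
 [ 0.445 -0.275  0.15 ]
 [ 0.467 -0.235  0.152]
 [ 0.645 -0.295  0.161]
 [ 0.645 -0.295  0.171]
 [ 0.655 -0.3    0.181]
 [ 0.645 -0.295  0.191]
 [ 0.65  -0.306  0.202]
 [ 0.648 -0.296  0.211]
 [ 0.653 -0.304  0.223]
 [ 0.651 -0.295  0.234]
 [ 0.606 -0.241  0.247]
 [ 0.599 -0.227  0.248]
 [ 0.61  -0.246  0.25 ]
 [ 0.638 -0.283  0.251]
 [ 0.59  -0.224  0.257]]
```

View pics/c_top425.png

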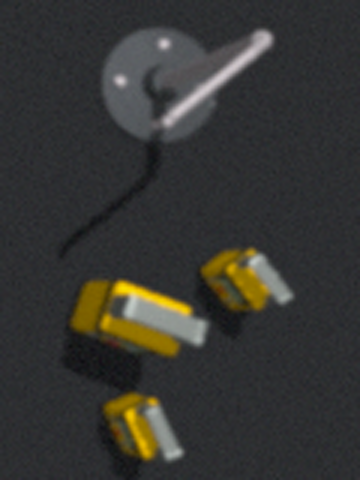

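View pics/c_side290.png

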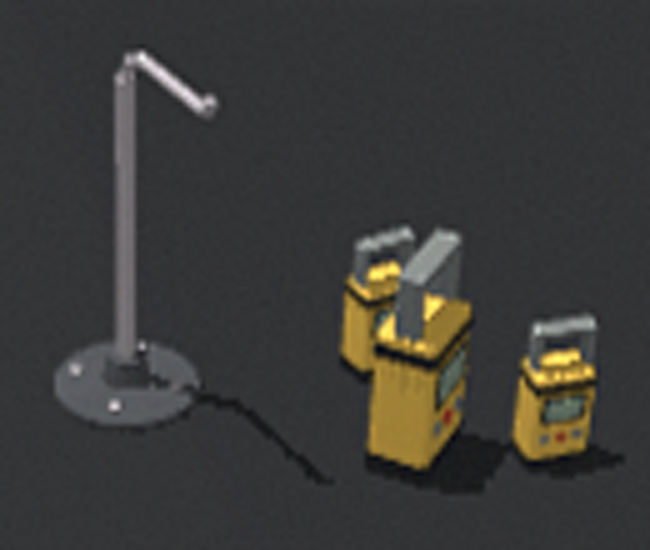

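View pics/c_top190.png

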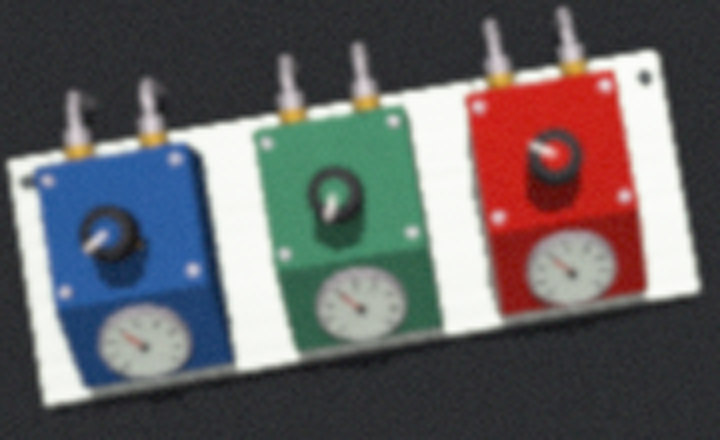

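Run:
```python
from h import *
for n in ["top","side"]:
    d=np.load(f"pics/{n}0.npy"); P=cloud(n,d)
    def sel(x,y,z): return P[(P[...,0]>x[0])&(P[...,0]<x[1])&(P[...,1]>y[0])&(P[...,1]<y[1])&(P[...,2]>z[0])&(P[...,2]<z[1])]
    def fit(nm,Q):
        xy=Q[:,:2].astype(np.float32); r=cv2.minAreaRect(xy); c=xy.mean(0); w,V=np.linalg.eigh(np.cov(xy.T))
        print(n,nm,len(Q),'mean',Q.mean(0).round(4),'rect',np.round(r[0],4),np.round(r[1],4),r[2],'majdir',np.degrees(np.arctan2(V[1,1],V[0,1])).round(1))
    fit('bar',sel((.42,.5),(-.3,-.2),(.142,.155)))
    fit('bodytop',sel((.42,.5),(-.3,-.2),(.098,.108)))
    fit('prong',sel((.57,.67),(-.32,-.2),(.24,.26)))
    fit('post',sel((.6,.7),(-.32,-.27),(.05,.22)))
    fit('flange',sel((.55,.75),(-.37,-.22),(.004,.02)))
    fit('redknob',sel((.5,.7),(0,.3),(.125,.138)))
    for y in (( -.08,.06),(.06,.18),(.18,.32)):
        Q=sel((.4,.7),y,(.122,.14)); 
        if len(Q): fit(f'knob{y}',Q)
```

```text
top bar 236 mean [ 0.4598 -0.251   0.1476] rect [ 0.4599 -0.2515] [0.0602 0.0184] 68.18550109863281 majdir 68.6
top bodytop 249 mean [ 0.4575 -0.2476  0.1028] rect [ 0.46   -0.2512] [0.0596 0.0414] 67.82388305664062 majdir 56.3
top prong 181 mean [ 0.6175 -0.2566  0.2489] rect [ 0.6184 -0.2584] [0.0082 0.0971] 37.55617141723633 majdir 127.5
top post 142 mean [ 0.6487 -0.2949  0.1362] rect [ 0.6487 -0.2952] [0.0119 0.0071] 18.212116241455078 majdir -162.4
top flange 958 mean [ 0.6498 -0.2925  0.0076] rect [ 0.6497 -0.2951] [0.1978 0.1492] 0.5183449983596802 majdir -177.0
top redknob 304 mean [0.5891 0.1354 0.1314] rect [0.5892 0.135 ] [0.0307 0.1546] 9.814620018005371 majdir 99.6
top knob(-0.08, 0.06) 2 mean [0.6003 0.0588 0.1286] rect [0.6003 0.0588] [0.0042 0.    ] -179.18743896484375 majdir -179.2
top knob(0.06, 0.18) 151 mean [0.5993 0.0747 0.1315] rect [0.5991 0.0755] [0.0288 0.0291] 88.93443298339844 majdir 158.6
top knob(0.18, 0.32) 228 mean [0.5721 0.2334 0.1309] rect [0.5703 0.2514] [0.0316 0.1398] 9.073540687561035 majdir 100.2
side bar 81 mean [ 0.4595 -0.2472  0.1478] rect
[... 181 characters left out ...]
side prong 61 mean [ 0.6159 -0.2534  0.2496] rect [ 0.6171 -0.2563] [0.0122 0.0972] 34.76630401611328 majdir 127.7
side post 180 mean [ 0.65   -0.2965  0.1397] rect [ 0.6504 -0.2968] [0.0097 0.0193] 8.373682975769043 majdir 142.4
side flange 404 mean [ 0.65   -0.2917  0.0085] rect [ 0.6486 -0.295 ] [0.1964 0.1464] 0.1644878387451172 majdir 174.3
side redknob 224 mean [0.5875 0.1463 0.1317] rect [0.589  0.1377] [0.0304 0.1569] 9.528572082519531 majdir 99.5
side knob(0.06, 0.18) 113 mean [0.5987 0.0778 0.1305] rect [0.5989 0.0754] [0.0313 0.0293] 64.8497543334961 majdir 97.0
side knob(0.18, 0.32) 192 mean [0.573  0.232  0.1314] rect [0.5703 0.2519] [0.0303 0.1411] 9.089412689208984 majdir 99.9
```

Only the middle monitor is 60 mm wide with its bar top at 148 mm. Its bar centre is (0.460,-0.2515) and the bar points at 68.5°. The hook post is at (0.650,-0.296) with the prong heading 127.5°. The red knob is near (0.599,0.075). Next I move above the monitor.

Call:
{"fn": "step_arm", "kwargs": {
  "motion": [
    [0.074, -0.038, 0, 0, 0, 0],
    [0.074, -0.038, 0, 0, 0, 0],
    [0.074, -0.038, 0, 0, 0, 0],
    [0.074, -0.038, 0, 0, 0, 0],
    [0.074, -0.038, 0, 0, 0, 0],
    [0.074, -0.038, 0, 0, 0, 0],
    [0.074, -0.038, 0, 0, 0, 0],
    [0, 0, 0, 0, 0, 0.083],
    [0, 0, 0, 0, 0, 0.083],
    [0, 0, 0, 0, 0, 0.083],
    [0, 0, 0, 0, 0, 0.04],
    [0, 0, 0, 0, 0, 0]
  ],
  "claw": -1,
  "newtons": 25
}}

```text
clock: 1.65
eef_pos: [0.4632, -0.2446, 0.1869]
tcp_rot: [-0.002, 0.981, -0.193, -0.002]
wrist_force: [-0.7, -0.7, 0.4]
opening: 0.998
```

```bash
cat >> h.py <<'E'
def go(p,xdeg):
    s=read_state(); R=rq(s['tcp_rot']).as_matrix()
    a=np.radians(xdeg); X=np.array([np.cos(a),np.sin(a),0]); Z=np.array([0,0,-1.]); G=np.c_[X,np.cross(Z,X),Z]
    sh=R.T@(np.array(p)-s['eef_pos']); rv=Rn.from_matrix(R.T@G).as_rotvec(degrees=True)
    print('t',round(s['clock'],2),'pos',s['eef_pos'].round(4),'xdeg',np.degrees(np.arctan2(R[1,0],R[0,0])).round(2),'tilt',np.degrees(np.arccos(-R[2,2])).round(2),'op',round(s['opening'],3),'j',s['joint_pos'].round(2))
    print(' F',s['wrist_force'].round(2),'M',s['moment'].round(3))
    print(' shift units',(sh/.75).round(4),'mm',(sh*1000).round(1),'turn units',(rv/120).round(4),'deg',rv.round(2))
E
python3 - <<'E'
from h import *
go([.46,-.2515,.19],-21.5)
s=read_state();p,d=camera("wrist");cv2.imwrite("pics/w1.png",p[:,:,::-1]);np.save("pics/w1.npy",d)
P=cloud('wrist',d,s); Q=P[(abs(P[...,0]-.46)<.05)&(abs(P[...,1]+.25)<.05)&(P[...,2]>.14)&(P[...,2]<.155)]
print(len(Q))
if len(Q): print(Q.mean(0),cv2.minAreaRect(Q[:,:2].astype(np.float32)))
E
```

```text
t 1.65 pos [ 0.4632 -0.2446  0.1869] xdeg -22.27 tilt 0.34 op 0.998 j [-0.7   0.22  1.6   0.    1.33  1.26]
 F [-0.68 -0.65  0.37] M [ 0.065 -0.005  0.005]
 shift units [-0.0004  0.0101 -0.0042] mm [-0.3  7.6 -3.2] turn units [-0.0019  0.0021 -0.0065] deg [-0.23  0.25 -0.78]
2230
[ 0.46158531 -0.25354397  0.14716365] ((0.4606392979621887, -0.25325700640678406), (0.0600377582013607, 0.018372507765889168), 69.0041732788086)
```

View pics/w1.png

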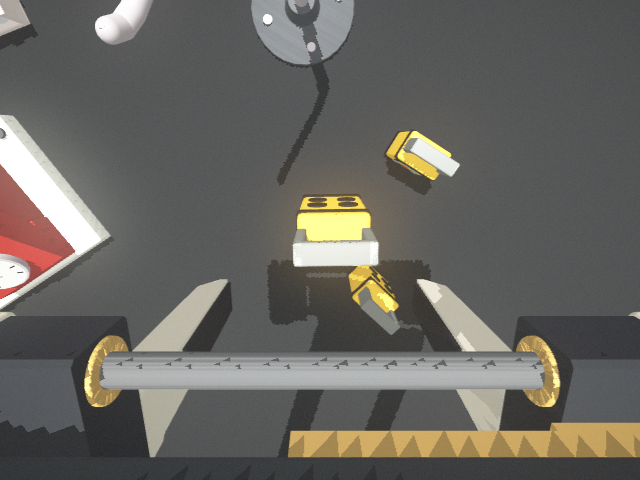

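The wrist view shows the monitor's bar at about (335,250), centred between the fingers, with both small ones clear of where they will go down. I'm descending to the handle.

Call:
{"fn": "step_arm", "kwargs": {
  "motion": [
    [0, 0.011, 0, -0.002, 0.002, -0.005],
    [0, 0, 0.03, 0, 0, 0],
    [0, 0, 0.03, 0, 0, 0],
    [0, 0, 0.028, 0, 0, 0],
    [0, 0, 0, 0, 0, 0]
  ]
}}

```text
clock: 2.33
eef_pos: [0.4592, -0.2552, 0.1197]
tcp_rot: [0.001, 0.983, -0.184, 0.001]
wrist_force: [0.3, -0.5, 0.8]
opening: 1.002
```

Run:
```python
from h import *
go([.4605,-.2525,.12],-21.3)
s=read_state();p,d=camera("wrist");cv2.imwrite("pics/w2.png",p[:,:,::-1])
```

```text
t 2.33 pos [ 0.4592 -0.2552  0.1197] xdeg -21.2 tilt 0.18 op 1.002 j [-0.72  0.27  1.7  -0.    1.17  1.22]
 F [ 0.27 -0.54  0.84] M [0.051 0.03  0.004]
 shift units [ 0.0003 -0.004  -0.0004] mm [ 0.2 -3.  -0.3] turn units [ 0.0011 -0.0009  0.0008] deg [ 0.14 -0.11  0.1 ]
```

View pics/w2.png

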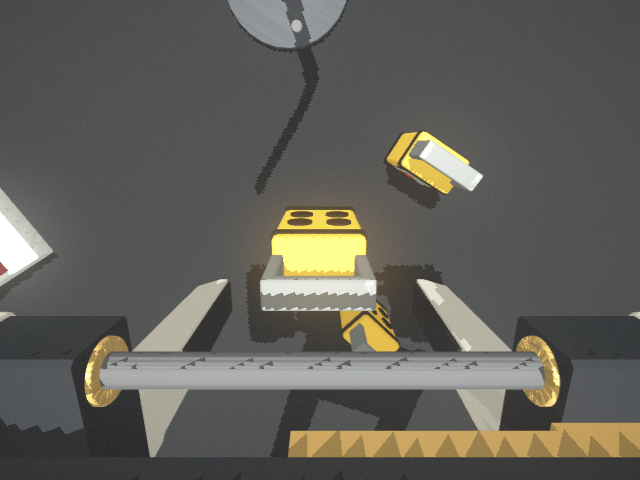

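The handle bar now sits between the fingers at about (318,293). I'll take out the last 3 mm and close.

Call:
{"fn": "step_arm", "kwargs": {
  "motion": [
    [0, -0.004, 0, 0.001, -0.001, 0],
    [0, 0, 0, 0, 0, 0],
    [0, 0, 0, 0, 0, 0],
    [0, 0, 0, 0, 0, 0],
    [0, 0, 0, 0, 0, 0],
    [0, 0, 0, 0, 0, 0]
  ],
  "claw": 1,
  "newtons": 25
}}

```text
clock: 3.12
eef_pos: [0.4626, -0.2543, 0.124]
tcp_rot: [0.002, 0.983, -0.184, 0.003]
wrist_force: [0.4, 0.5, 0.1]
opening: 0.406
```

Run:
```python
from h import *
go([.4605,-.2525,.12],-21.3)
s=read_state();p,d=camera("wrist");cv2.imwrite("pics/w3.png",p[:,:,::-1])
```

```text
t 3.12 pos [ 0.4626 -0.2543  0.124 ] xdeg -21.15 tilt 0.44 op 0.406 j [-0.71  0.27  1.69 -0.    1.17  1.23]
 F [0.39 0.5  0.13] M [ 0.067 -0.034 -0.023]
 shift units [-0.0036 -0.0013  0.0053] mm [-2.7 -0.9  4. ] turn units [ 0.0014 -0.0034  0.0012] deg [ 0.17 -0.41  0.15]
```

View pics/w3.png

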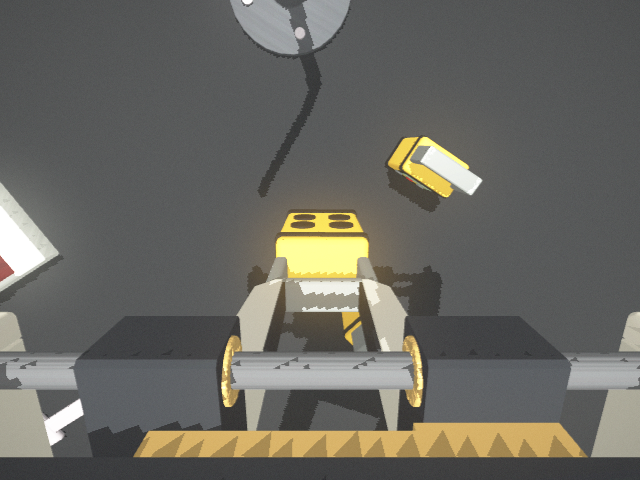

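The opening reads lower than a 60 mm grasp should give. I'll check with the side view and depth.

Run:
```python
from h import *
for i in range(3): print(read_state()['eef_pos'],read_state()['opening'],read_state()['clock'])
s=read_state();p,d=camera("side");P=cloud('side',d)
cv2.imwrite("pics/s3.png",cv2.resize(p[130:250,330:460,::-1],None,fx=5,fy=5,interpolation=cv2.INTER_CUBIC))
p,d=camera("wrist");cv2.imwrite("pics/w4.png",cv2.resize(p[190:340,220:420,::-1],None,fx=4,fy=4))
P=cloud('wrist',d,s)
R=rq(s['tcp_rot']).as_matrix()
L=(P-s['eef_pos'])@R
for r in (240,270,285,295,305):
    print(r,[(u,(L[r,u]*1000).round(0).tolist()) for u in range(250,400,12)])
```

```text
[ 0.46265105 -0.25438318  0.12401968] 0.3635970400374341 3.175
[ 0.46265105 -0.25438318  0.12401968] 0.3635970400374341 3.175
[ 0.46265105 -0.25438318  0.12401968] 0.3635970400374341 3.175
240 [(250, [-12.0, -67.0, 124.0]), (262, [-12.0, -56.0, 124.0]), (274, [-12.0, -45.0, 124.0]), (286, [16.0, -23.0, 22.0]), (298, [16.0, -15.0, 22.0]), (310, [16.0, -8.0, 21.0]), (322, [16.0, 0.0, 22.0]), (334, [16.0, 8.0, 22.0]), (346, [16.0, 15.0, 22.0]), (358, [16.0, 23.0, 22.0]), (370, [-13.0, 45.0, 125.0]), (382, [-13.0, 56.0, 125.0]), (394, [-12.0, 68.0, 124.0])]
270 [(250, [-42.0, -69.0, 124.0]), (262, [-42.0, -57.0, 123.0]), (274, [7.0, -27.0, -7.0]), (286, [-1.0, -22.0, 12.0]), (298, [-4.0, -15.0, 20.0]), (310, [-4.0, -8.0, 22.0]), (322, [-4.0, 0.0, 21.0]), (334, [-3.0, 8.0, 20.0]), (346, [-3.0, 15.0, 20.0]), (358, [2.0, 22.0, 6.0]), (370, [6.0, 27.0, -6.0]), (382, [-42.0, 58.0, 123.0]), (394, [-42.0, 69.0, 124.0])]
285 [(250, [-58.0, -70.0, 124.0]), (262, [-58.0, -58.0, 124.0]), (274, [9.0, -23.0, -35.0]), (286, [9.0, -18.0, -35.0]), (298, [5.0, -13.0, -24.0]), (310, [4.0, -6.0, -22.0]), (
[... 232 characters left out ...]
, [9.0, -27.0, -46.0]), (274, [9.0, -22.0, -46.0]), (286, [9.0, -17.0, -45.0]), (298, [-1.0, -13.0, -24.0]), (310, [-1.0, -6.0, -25.0]), (322, [-1.0, -0.0, -23.0]), (334, [-1.0, 6.0, -23.0]), (346, [-1.0, 13.0, -24.0]), (358, [9.0, 16.0, -46.0]), (370, [9.0, 22.0, -46.0]), (382, [9.0, 27.0, -47.0]), (394, [-68.0, 71.0, 123.0])]
305 [(250, [-80.0, -71.0, 125.0]), (262, [9.0, -26.0, -56.0]), (274, [10.0, -20.0, -57.0]), (286, [9.0, -16.0, -55.0]), (298, [-7.0, -13.0, -24.0]), (310, [-7.0, -6.0, -24.0]), (322, [-7.0, -0.0, -24.0]), (334, [-6.0, 6.0, -25.0]), (346, [-7.0, 13.0, -23.0]), (358, [8.0, 16.0, -53.0]), (370, [9.0, 20.0, -56.0]), (382, [10.0, 25.0, -57.0]), (394, [-79.0, 71.0, 125.0])]
```

View pics/s3.png

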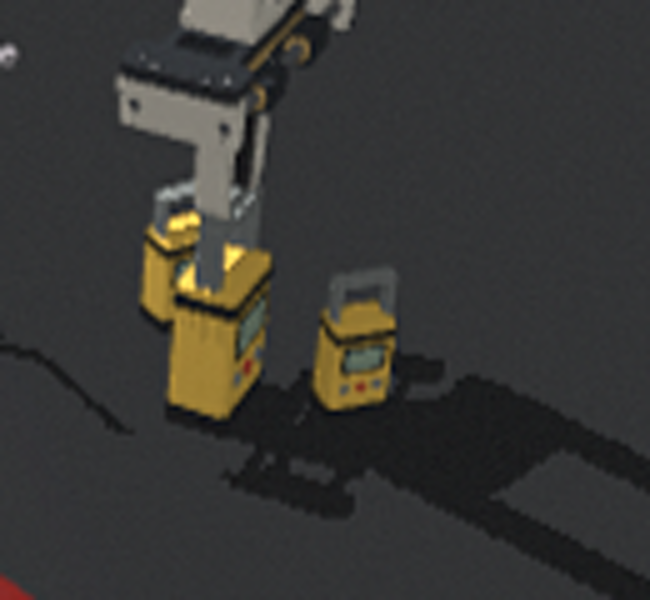

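View pics/w4.png

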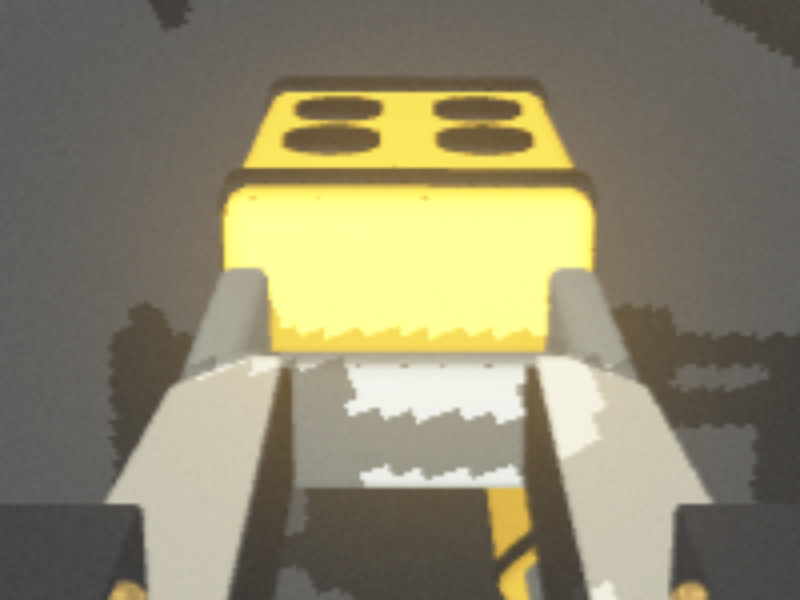

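Run:
```python
from h import *
d=np.load("pics/w1.npy"); m=camera_model('wrist'); f=240/np.tan(np.radians(m['fov_y']/2))
T=m['T_tool_cam']; v,u=np.mgrid[0:480,0:640]
L=(np.stack([(u-m['cx'])/f*d,(v-m['cy'])/f*d,d],-1)@T[:3,:3].T+T[:3,3])*1000
for r in (276,280,284,290,300,320,350): print(r,[(x,L[r,x].round(0).tolist()) for x in list(range(205,232,6))+list(range(415,440,6))])
# pixel where a finger at tool (0,±46,z) would appear
for z in (11,0,-8,-20,-30,-40):
    for x in (-7.5,7.5):
        X=np.array([x,46,z])/1000; C=(X-T[:3,3])@T[:3,:3]; print(z,x,(C[:2]/C[2]*f+[m['cx'],m['cy']]).round(0))
```

```text
276 [(205, [-74.0, -135.0, 189.0]), (211, [-74.0, -129.0, 189.0]), (217, [-74.0, -122.0, 189.0]), (223, [-73.0, -114.0, 187.0]), (229, [-73.0, -107.0, 186.0]), (415, [-73.0, 108.0, 186.0]), (421, [-73.0, 115.0, 187.0]), (427, [-73.0, 122.0, 187.0]), (433, [-73.0, 128.0, 187.0]), (439, [-73.0, 136.0, 187.0])]
280 [(205, [-79.0, -136.0, 189.0]), (211, [-78.0, -128.0, 187.0]), (217, [9.0, -53.0, -28.0]), (223, [10.0, -50.0, -29.0]), (229, [-78.0, -107.0, 187.0]), (415, [-78.0, 108.0, 187.0]), (421, [10.0, 49.0, -30.0]), (427, [9.0, 53.0, -28.0]), (433, [-78.0, 129.0, 186.0]), (439, [-78.0, 136.0, 187.0])]
284 [(205, [9.0, -57.0, -34.0]), (211, [10.0, -54.0, -34.0]), (217, [10.0, -51.0, -34.0]), (223, [9.0, -48.0, -34.0]), (229, [8.0, -47.0, -30.0]), (415, [8.0, 47.0, -29.0]), (421, [9.0, 48.0, -34.0]), (427, [10.0, 51.0, -35.0]), (433, [10.0, 54.0, -34.0]), (439, [9.0, 57.0, -34.0])]
290 [(205, [10.0, -55.0, -41.0]), (211, [9.0, -52.0, -41.0]), (217, [10.0, -49.0, -42.0]), (223, [9.0, -47.0, -39.0]), (229, [4.0, -47.0, -29.0]), (415, [5.0, 46.0, -32.0]), (421, [9.0, 47.0, -39.0]), (427,
[... 503 characters left out ...]
0, 188.0]), (415, [-130.0, 112.0, 187.0]), (421, [-4.0, 46.0, -45.0]), (427, [1.0, 46.0, -54.0]), (433, [5.0, 46.0, -62.0]), (439, [8.0, 46.0, -67.0])]
350 [(205, [-3.0, -46.0, -71.0]), (211, [-172.0, -137.0, 189.0]), (217, [-171.0, -129.0, 188.0]), (223, [-173.0, -122.0, 190.0]), (229, [-172.0, -115.0, 189.0]), (415, [-170.0, 115.0, 187.0]), (421, [-172.0, 123.0, 189.0]), (427, [-171.0, 130.0, 187.0]), (433, [-7.0, 46.0, -65.0]), (439, [-3.0, 46.0, -71.0])]
11 -7.5 [396. 281.]
11 7.5 [397. 258.]
0 -7.5 [400. 288.]
0 7.5 [401. 265.]
-8 -7.5 [402. 294.]
-8 7.5 [404. 269.]
-20 -7.5 [407. 303.]
-20 7.5 [409. 277.]
-30 -7.5 [412. 312.]
-30 7.5 [414. 285.]
-40 -7.5 [417. 322.]
-40 7.5 [419. 293.]
```

The depth images show the visible fingertips ending about 29 mm *behind* the reported TCP, not 11 mm ahead of it. The fingers have closed on top of the bar, which also explains the 4 mm upward push. I'll raise, open, look again, and go 40 mm lower from now on.

Call:
{"fn": "step_arm", "kwargs": {
  "motion": [
    [0, 0, -0.03, 0, 0, 0],
    [0, 0, -0.02, 0, 0, 0]
  ]
}}

```text
clock: 3.52
eef_pos: [0.4615, -0.2534, 0.1609]
tcp_rot: [0.001, 0.983, -0.184, 0.002]
wrist_force: [1.3, 0.3, 0.4]
opening: 0.062
```

Call:
{"fn": "step_arm", "kwargs": {
  "motion": [
    [0, 0, 0, 0, 0, 0],
    [0, 0, 0, 0, 0, 0],
    [0, 0, 0, 0, 0, 0],
    [0, 0, 0, 0, 0, 0],
    [0, 0, 0, 0, 0, 0],
    [0, 0, 0, 0, 0, 0]
  ],
  "claw": -1
}}

```text
clock: 4.28
eef_pos: [0.4611, -0.2531, 0.1598]
tcp_rot: [0.001, 0.983, -0.184, 0.001]
wrist_force: [0.2, 0.1, 0.8]
opening: 0.655
```

Run:
```python
from h import *
s=read_state();p,d=camera("wrist");cv2.imwrite("pics/w5.png",p[:,:,::-1]);np.save("pics/w5.npy",d)
P=cloud('wrist',d,s); 
L=(P-s['eef_pos'])@rq(s['tcp_rot']).as_matrix()
Q=P[(abs(P[...,0]-.46)<.05)&(abs(P[...,1]+.25)<.05)&(P[...,2]>.14)&(P[...,2]<.155)&(abs(L[...,1])<.04)]
r=cv2.minAreaRect(Q[:,:2].astype(np.float32)); print(len(Q),Q.mean(0),r)
go([r[0][0],r[0][1],.08],-21.3)
```

```text
2760 [ 0.46169117 -0.25362164  0.14711818] ((0.46069082617759705, -0.2531617283821106), (0.060209810733795166, 0.018290411680936813), 68.76435089111328)
t 4.33 pos [ 0.4611 -0.2531  0.1598] xdeg -21.16 tilt 0.16 op 0.697 j [-0.71  0.24  1.64 -0.    1.26  1.23]
 F [ 0.59  0.89 -0.41] M [ 0.025  0.014 -0.006]
 shift units [-8.000e-04  1.000e-04  1.064e-01] mm [-0.6  0.1 79.8] turn units [ 0.0006 -0.0012  0.0012] deg [ 0.08 -0.14  0.14]
```

View pics/w5.png

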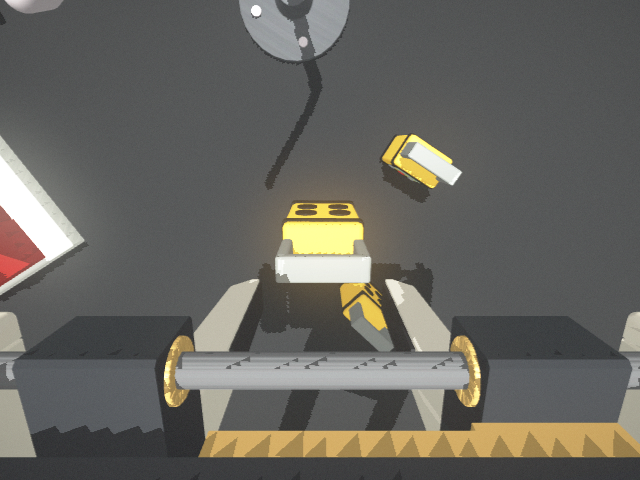

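The monitor hasn't moved. I'm letting the jaws finish opening and descending to TCP z of about 0.081.

Call:
{"fn": "step_arm", "kwargs": {
  "motion": [
    [0, 0, 0, 0, 0, 0],
    [0, 0, 0, 0, 0, 0],
    [0, 0, 0, 0, 0, 0],
    [0, 0, 0.026, 0, -0.001, 0.001],
    [0, 0, 0.026, 0, 0, 0],
    [0, 0, 0.026, 0, 0, 0],
    [0, 0, 0.026, 0, 0, 0],
    [0, 0, 0, 0, 0, 0]
  ]
}}

```text
clock: 5.32
eef_pos: [0.462, -0.2539, 0.0807]
tcp_rot: [0.001, 0.983, -0.185, 0.001]
wrist_force: [0.1, -0.1, 0.1]
opening: 0.999
```

Run:
```python
from h import *
go([.4607,-.2532,.08],-21.3)
s=read_state();p,d=camera("wrist");cv2.imwrite("pics/w6.png",p[:,:,::-1])
```

```text
t 5.33 pos [ 0.462  -0.2539  0.0807] xdeg -21.28 tilt 0.2 op 0.999 j [-0.71  0.32  1.74 -0.    1.08  1.23]
 F [ 0.1  -0.07  0.07] M [ 0.053  0.024 -0.034]
 shift units [-0.0019 -0.0003  0.0009] mm [-1.4 -0.2  0.7] turn units [ 0.001  -0.0013  0.0002] deg [ 0.12 -0.16  0.02]
```

View pics/w6.png

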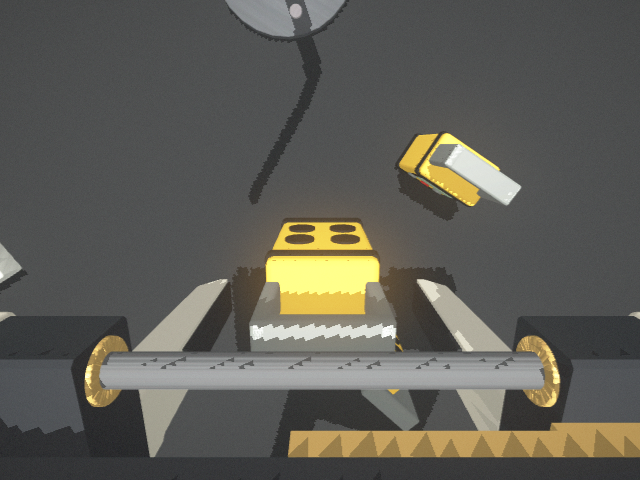

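The bar is now level with the inside of the finger shafts (rows 315–350), so I'm closing.

Call:
{"fn": "step_arm", "kwargs": {
  "motion": [
    [-0.002, 0, 0, 0.001, -0.001, 0],
    [0, 0, 0, 0, 0, 0],
    [0, 0, 0, 0, 0, 0],
    [0, 0, 0, 0, 0, 0],
    [0, 0, 0, 0, 0, 0],
    [0, 0, 0, 0, 0, 0]
  ],
  "claw": 1,
  "newtons": 25
}}

```text
clock: 6.12
eef_pos: [0.4626, -0.2551, 0.0844]
tcp_rot: [0.002, 0.983, -0.185, 0.003]
wrist_force: [-0.1, 0.4, -0.8]
opening: 0.645
```

Run:
```python
from h import *
go([.4607,-.2532,.08],-21.3)
s=read_state();p,d=camera("wrist");cv2.imwrite("pics/w7.png",p[:,:,::-1])
```

```text
t 6.12 pos [ 0.4626 -0.2551  0.0844] xdeg -21.27 tilt 0.41 op 0.645 j [-0.72  0.31  1.74  0.    1.08  1.23]
 F [-0.07  0.37 -0.81] M [-0.055 -0.048 -0.02 ]
 shift units [-0.0033 -0.0014  0.0058] mm [-2.5 -1.1  4.4] turn units [ 0.001  -0.0033  0.0002] deg [ 0.12 -0.39  0.03]
```

View pics/w7.png

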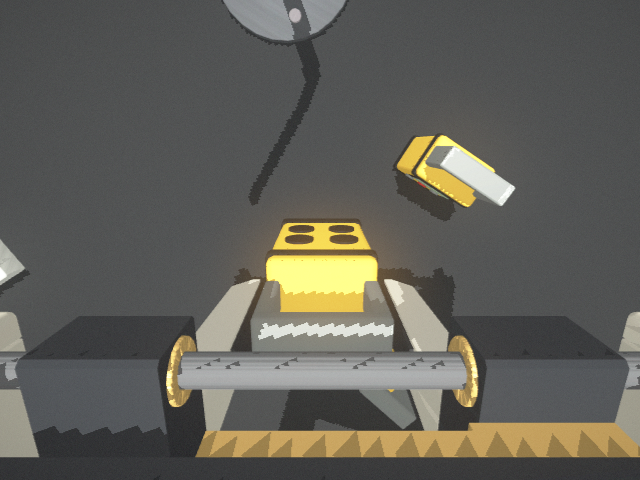

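The opening reads 0.645, which is 60 mm, so the posts are gripped. I'm lifting and turning the bar square to the prong.

Call:
{"fn": "step_arm", "kwargs": {
  "motion": [
    [0, 0, -0.02, 0, 0, 0],
    [0, 0, -0.035, 0, 0, 0],
    [0, 0, -0.035, 0, 0, 0],
    [0, 0, -0.035, 0, 0, 0],
    [0, 0, -0.035, 0, 0, 0],
    [0, 0, -0.025, 0, 0, 0],
    [0, 0, 0, 0, 0, 0.065],
    [0, 0, 0, 0, 0, 0.065],
    [0, 0, 0, 0, 0, 0.065],
    [0, 0, 0, 0, 0, 0.06],
    [0, 0, 0, 0, 0, 0]
  ]
}}

```text
clock: 7.55
eef_pos: [0.4597, -0.2525, 0.2344]
tcp_rot: [0.0, 0.896, -0.444, 0.003]
wrist_force: [-0.3, 0.0, -3.4]
opening: 0.646
```

```bash
cat > m.py <<'E'
from h import *
def look(n):
    s=read_state();p,d=camera("wrist");cv2.imwrite(f"pics/{n}.png",p[:,:,::-1]);P=cloud('wrist',d,s)
    L=(P-s['eef_pos'])@rq(s['tcp_rot']).as_matrix()
    B=L[(abs(L[...,1])<.025)&(L[...,0]<.0)&(L[...,0]>-.03)&(L[...,2]>-.10)&(L[...,2]<-.04)]
    if len(B): print('bar top in tool mm: n',len(B),np.median(B,0)*1000, 'x range',B[:,0].min()*1000,B[:,0].max()*1000,' z world top',s['eef_pos'][2]-np.median(B[:,2]))
    T=L[330,290:350:10]*1000; print(T.round(0).tolist())
E
python3 - <<'E'
from m import *
go([.5587,-.177,.212],-52.5); look('w8')
E
```

```text
t 7.55 pos [ 0.4597 -0.2525  0.2344] xdeg -52.76 tilt 0.31 op 0.646 j [-0.72  0.18  1.53  0.    1.43  1.78]
 F [-0.34  0.04 -3.42] M [0.064 0.031 0.058]
 shift units [-0.0004 -0.1659  0.0301] mm [  -0.3 -124.4   22.6] turn units [-0.0007 -0.0025 -0.0022] deg [-0.09 -0.3  -0.26]
bar top in tool mm: n 2152 [ -4.20158549   0.19667681 -63.24381058] x range -9.411342078956663 -0.0035801610755512676  z world top 0.2976394974915172
[[1.0, -13.0, -63.0], [1.0, -9.0, -63.0], [1.0, -5.0, -63.0], [1.0, -1.0, -63.0], [1.0, 3.0, -63.0], [1.0, 7.0, -63.0]]
```

View pics/w8.png

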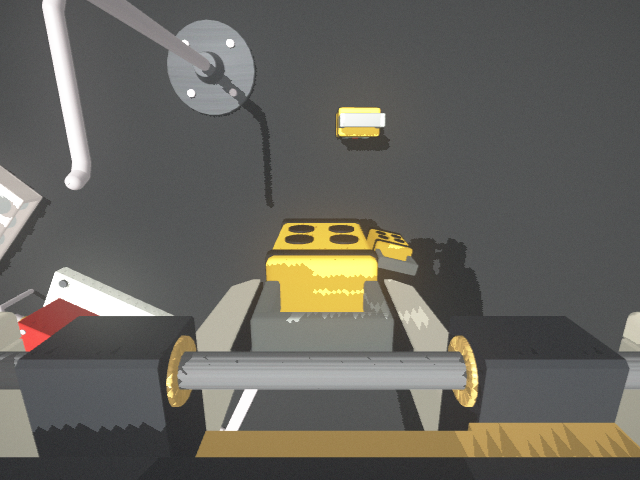

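The weight is on the gripper (3.4 N) and the bar's underside is 55 mm above the TCP. Before moving alongside, I'm refining the prong's position from this wrist view, where it runs from (55,0) to (75,180).

Run:
```python
from m import *
s=read_state();p,d=camera("wrist");P=cloud('wrist',d,s)
Q=P[(P[...,2]>.235)&(P[...,2]<.265)&(P[...,0]>.56)&(P[...,0]<.68)&(P[...,1]<-.19)&(P[...,1]>-.32)]
print(len(Q),Q.min(0),Q.max(0)); S=Q[(Q[:,2]<.2515)]
print(cv2.minAreaRect(Q[:,:2].astype(np.float32)))
vx,vy,x0,y0=cv2.fitLine(S[:,:2].astype(np.float32),cv2.DIST_HUBER,0,.01,.01).ravel(); print(np.degrees(np.arctan2(vy,vx)),x0,y0)
t=(Q[:,:2]-[x0,y0])@[vx,vy]; print('ends',np.array([x0,y0])+t.min()*np.array([vx,vy]),np.array([x0,y0])+t.max()*np.array([vx,vy]))
po=P[(P[...,2]>.05)&(P[...,2]<.2)&(abs(P[...,0]-.65)<.03)&(abs(P[...,1]+.296)<.03)]; print(len(po),np.median(po,0) if len(po) else'', np.percentile(Q[:,2],[5,50,95]))
```

```text
3812 [ 0.58700473 -0.29076272  0.2405719 ] [ 0.6420932  -0.22089948  0.25885308]
((0.6149994730949402, -0.25530287623405457), (0.009755570441484451, 0.0860770121216774), 37.30532455444336)
-52.38126 0.6075544 -0.24835806
ends [ 0.58741646 -0.22222612] [ 0.63994999 -0.29039618]
1702 [ 0.64577896 -0.3011557   0.15181745] [0.24499966 0.24887257 0.25481494]
```

Call:
{"fn": "step_arm", "kwargs": {
  "motion": [
    [0, -0.04, 0, 0, -0.002, -0.002],
    [0, -0.045, 0, 0, 0, 0],
    [0, -0.045, 0, 0, 0, 0],
    [0, -0.035, 0, 0, 0, 0],
    [0, 0, 0.015, 0, 0, 0],
    [0, 0, 0.013, 0, 0, 0],
    [0, 0, 0, 0, 0, 0]
  ]
}}

```text
clock: 8.52
eef_pos: [0.5586, -0.1756, 0.212]
tcp_rot: [0.0, 0.9, -0.437, -0.001]
wrist_force: [-0.5, 0.4, -3.0]
opening: 0.644
```

Run:
```python
from m import *
go([.5593,-.18,.213],-52.4);go([.6172,-.2555,.213],-52.4); look('w9')
p,d=camera("side");cv2.imwrite("pics/s9.png",cv2.resize(p[100:260,250:450,::-1],None,fx=3.7,fy=3.7,interpolation=cv2.INTER_CUBIC))
```

```text
t 8.53 pos [ 0.5586 -0.1756  0.212 ] xdeg -51.8 tilt 0.06 op 0.644 j [-0.49  0.31  1.41 -0.    1.42  1.98]
 F [-0.47  0.36 -3.02] M [0.075 0.043 0.014]
 shift units [ 0.0051  0.0029 -0.0014] mm [ 3.9  2.2 -1. ] turn units [0.0003 0.0004 0.005 ] deg [0.04 0.05 0.6 ]
t 8.53 pos [ 0.5586 -0.1756  0.212 ] xdeg -51.8 tilt 0.06 op 0.644 j [-0.49  0.31  1.41 -0.    1.42  1.98]
 F [-0.47  0.36 -3.02] M [0.075 0.043 0.014]
 shift units [ 0.132   0.0045 -0.0015] mm [99.   3.4 -1.1] turn units [0.0003 0.0004 0.005 ] deg [0.04 0.05 0.6 ]
bar top in tool mm: n 2169 [ -4.16743603   0.19262433 -63.16664583] x range -9.265643027567457 -0.0004368605550488999  z world top 0.27515484830357306
[[1.0, -13.0, -64.0], [1.0, -9.0, -63.0], [1.0, -5.0, -63.0], [1.0, -1.0, -64.0], [1.0, 3.0, -64.0], [1.0, 7.0, -63.0]]
```

View pics/w9.png

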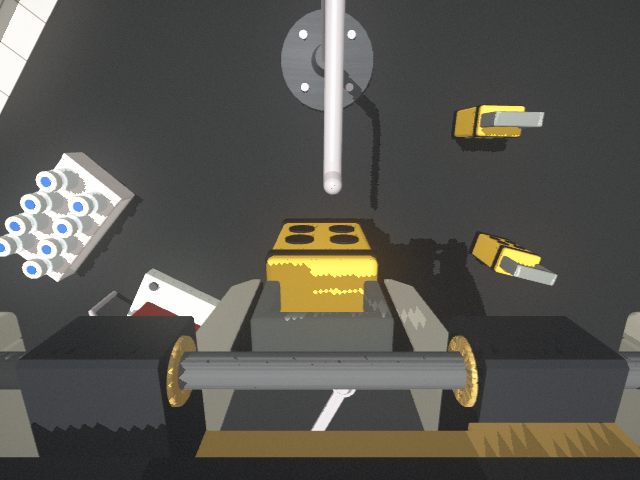

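View pics/s9.png

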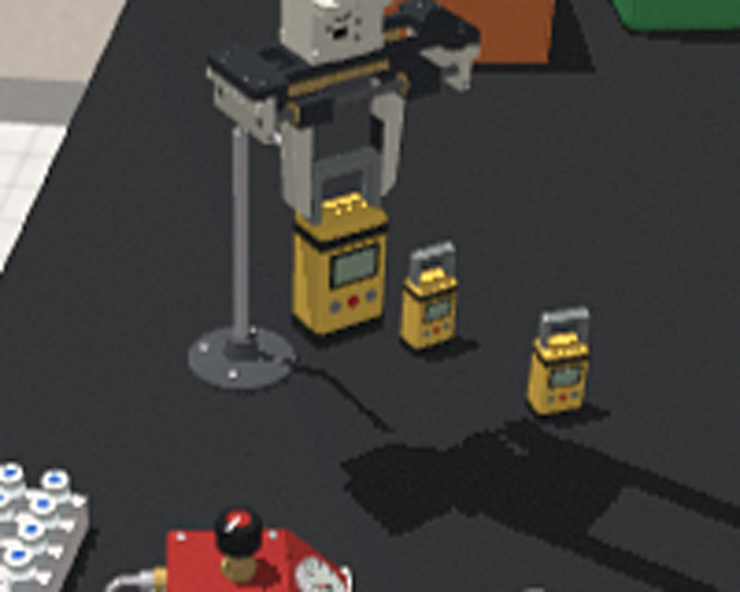

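The prong tip at (332,185) lines up with the handle opening. I'm sliding it in.

Call:
{"fn": "step_arm", "kwargs": {
  "motion": [
    [0.01, 0.004, -0.001, 0, 0, 0.005],
    [0.018, 0, 0, 0, 0, 0],
    [0.018, 0, 0, 0, 0, 0],
    [0.018, 0, 0, 0, 0, 0]
  ]
}}

```text
clock: 9.12
eef_pos: [0.5878, -0.22, 0.2157]
tcp_rot: [0.0, 0.897, -0.443, 0.002]
wrist_force: [-0.4, 0.2, -4.7]
opening: 0.641
```

Run:
```python
from m import *
go([.6172,-.2555,.213],-52.4); look('w10')
```

```text
t 9.12 pos [ 0.5878 -0.22    0.2157] xdeg -52.54 tilt 0.24 op 0.641 j [-0.54  0.38  1.3  -0.    1.46  1.95]
 F [-0.4   0.15 -4.69] M [ 0.053 -0.008 -0.009]
 shift units [ 0.0614 -0.0023  0.0038] mm [46.1 -1.7  2.9] turn units [-0.0005 -0.002  -0.0012] deg [-0.06 -0.24 -0.14]
bar top in tool mm: n 2170 [ -4.25095106  -0.21879045 -63.13335165] x range -9.380620341451237 -0.004718150261906363  z world top 0.27881894583762357
[[1.0, -13.0, -63.0], [1.0, -9.0, -62.0], [1.0, -5.0, -63.0], [1.0, -1.0, -63.0], [1.0, 3.0, -64.0], [1.0, 7.0, -64.0]]
```

View pics/w10.png

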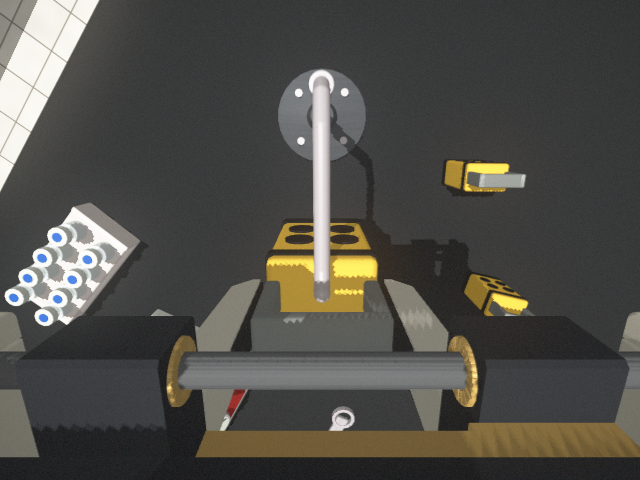

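The tip is entering under the bar at (320,290). I'm continuing 46 mm while taking out 3 mm of upward drift.

Call:
{"fn": "step_arm", "kwargs": {
  "motion": [
    [0.012, -0.001, 0.003, 0, -0.002, 0],
    [0.017, -0.001, 0.002, 0, 0, 0],
    [0.017, 0, 0.001, 0, 0, 0],
    [0.017, 0, 0.001, 0, 0, 0],
    [0, 0, 0, 0, 0, 0]
  ]
}}

```text
clock: 9.8
eef_pos: [0.621, -0.2613, 0.2087]
tcp_rot: [-0.0, 0.896, -0.443, -0.0]
wrist_force: [-0.3, 0.5, -4.4]
opening: 0.646
```

Run:
```python
from m import *
go([.6172,-.2555,.192],-52.4); look('w11')
p,d=camera("side");cv2.imwrite("pics/s11.png",cv2.resize(p[100:260,250:450,::-1],None,fx=3.7,fy=3.7,interpolation=cv2.INTER_CUBIC))
```

```text
t 9.8 pos [ 0.621  -0.2613  0.2087] xdeg -52.61 tilt 0.03 op 0.646 j [-0.56  0.48  1.17  0.    1.49  1.93]
 F [-0.32  0.54 -4.38] M [ 0.082 -0.013 -0.019]
 shift units [-0.0093 -0.0007  0.0222] mm [-7.  -0.5 16.7] turn units [-0.0002  0.0001 -0.0017] deg [-0.03  0.02 -0.21]
bar top in tool mm: n 2211 [ -4.21237228   0.19257465 -63.05303627] x range -9.516576609840913 -0.002335312472602681  z world top 0.27170717631469166
[[1.0, -13.0, -63.0], [1.0, -9.0, -63.0], [1.0, -5.0, -62.0], [1.0, -1.0, -63.0], [1.0, 3.0, -64.0], [1.0, 7.0, -64.0]]
```

View pics/w11.png

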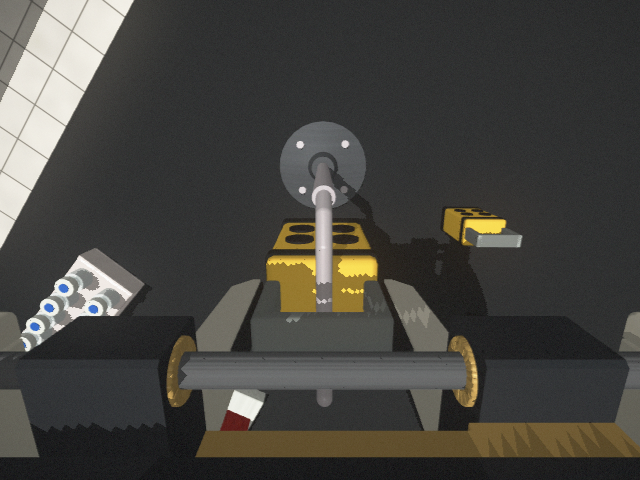

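View pics/s11.png

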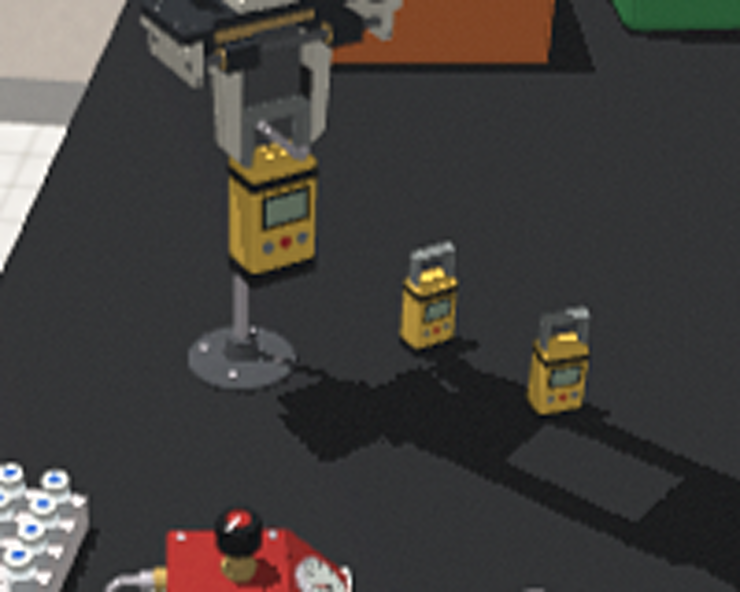

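The prong passes through the handle, visible on both sides of the bar. I'm backing off 5 mm and lowering about 13 mm onto it.

Call:
{"fn": "step_arm", "kwargs": {
  "motion": [
    [-0.008, 0, 0.004, 0, 0, 0],
    [0, 0, 0.005, 0, 0, 0],
    [0, 0, 0.005, 0, 0, 0],
    [0, 0, 0.003, 0, 0, 0]
  ]
}}

```text
clock: 10.4
eef_pos: [0.6161, -0.2538, 0.1961]
tcp_rot: [-0.001, 0.897, -0.442, -0.0]
wrist_force: [-0.3, -0.3, -3.0]
opening: 0.64
```

Run:
```python
from m import *
go([.6172,-.2555,.195],-52.4); look('w12')
```

```text
t 10.4 pos [ 0.6161 -0.2538  0.1961] xdeg -52.51 tilt 0.06 op 0.64 j [-0.56  0.47  1.22  0.    1.46  1.93]
 F [-0.28 -0.34 -3.02] M [ 0.094 -0.012 -0.004]
 shift units [0.0027 0.0002 0.0015] mm [2.  0.2 1.1] turn units [-0.0004  0.0003 -0.0009] deg [-0.05  0.04 -0.11]
bar top in tool mm: n 2188 [ -4.22112417  -0.21717032 -63.0828201 ] x range -9.654978961501678 -0.002772579941580973  z world top 0.25922754349518934
[[1.0, -14.0, -63.0], [1.0, -9.0, -63.0], [0.0, -5.0, -62.0], [1.0, -1.0, -63.0], [1.0, 3.0, -63.0], [1.0, 7.0, -63.0]]
```

Underside at about 0.251, with no contact yet. Lowering a little more.

Call:
{"fn": "step_arm", "kwargs": {
  "motion": [
    [0, 0, 0.003, 0, 0, 0],
    [0, 0, 0.003, 0, 0, 0]
  ]
}}

```text
clock: 10.7
eef_pos: [0.6164, -0.2541, 0.1941]
tcp_rot: [-0.0, 0.897, -0.442, 0.001]
wrist_force: [-4.8, 2.5, 12.0]
opening: 0.643
```

Run:
```python
from m import *
go([.6172,-.2555,.195],-52.4); look('w12')
```

```text
t 10.7 pos [ 0.6164 -0.2541  0.1941] xdeg -52.51 tilt 0.14 op 0.643 j [-0.56  0.47  1.22  0.    1.45  1.93]
 F [-4.83  2.52 12.04] M [ 0.546  0.806 -0.041]
 shift units [ 0.0022  0.0003 -0.0011] mm [ 1.6  0.2 -0.9] turn units [-0.0008 -0.0008 -0.0009] deg [-0.09 -0.1  -0.11]
bar top in tool mm: n 2179 [ -4.20653388  -0.2171572  -63.13155179] x range -9.179545667207748 -0.017914039558815004  z world top 0.2572706165788954
[[1.0, -13.0, -64.0], [1.0, -9.0, -63.0], [1.0, -5.0, -64.0], [1.0, -1.0, -63.0], [1.0, 3.0, -63.0], [1.0, 7.0, -63.0]]
```

It has seated: the wrist force went from −3 to +12 N. Now releasing.

Call:
{"fn": "step_arm", "kwargs": {
  "motion": [
    [0, 0, -0.001, 0, 0, 0],
    [0, 0, 0, 0, 0, 0],
    [0, 0, 0, 0, 0, 0],
    [0, 0, 0, 0, 0, 0],
    [0, 0, 0, 0, 0, 0]
  ],
  "claw": -1
}}

```text
clock: 11.38
eef_pos: [0.6174, -0.2549, 0.1965]
tcp_rot: [-0.0, 0.897, -0.442, 0.003]
wrist_force: [-0.0, 0.5, -0.4]
opening: 0.998
```

Run:
```python
from m import *
go([.6172,-.2555,.195],-52.4); look('w13')
p,d=camera("side");cv2.imwrite("pics/s13.png",cv2.resize(p[100:260,250:450,::-1],None,fx=3.7,fy=3.7,interpolation=cv2.INTER_CUBIC))
```

```text
t 11.38 pos [ 0.6174 -0.2549  0.1965] xdeg -52.52 tilt 0.36 op 0.998 j [-0.56  0.47  1.22  0.    1.45  1.93]
 F [-0.    0.46 -0.37] M [ 0.125 -0.028  0.037]
 shift units [0.0005 0.0008 0.002 ] mm [0.3 0.6 1.5] turn units [-0.0014 -0.0026 -0.001 ] deg [-0.17 -0.31 -0.12]
bar top in tool mm: n 2454 [ -4.92314995  -0.22018082 -60.91825379] x range -10.749119611949716 -0.0070669474965387976  z world top 0.25742765280444624
[[-1.0, -14.0, -60.0], [-0.0, -9.0, -61.0], [-0.0, -5.0, -61.0], [0.0, -1.0, -62.0], [0.0, 3.0, -62.0], [0.0, 7.0, -62.0]]
```

View pics/w13.png

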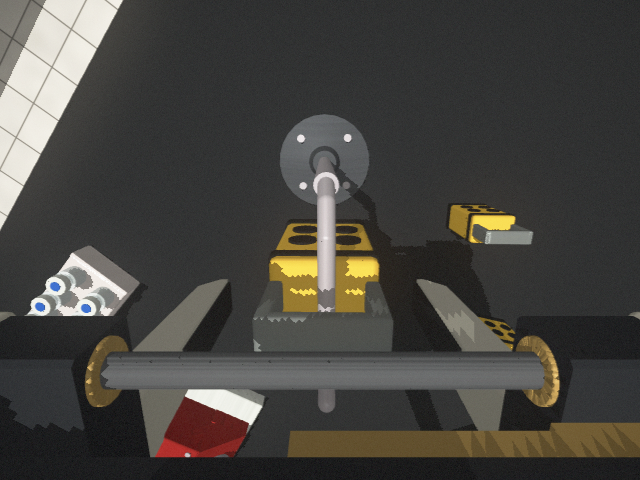

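View pics/s13.png

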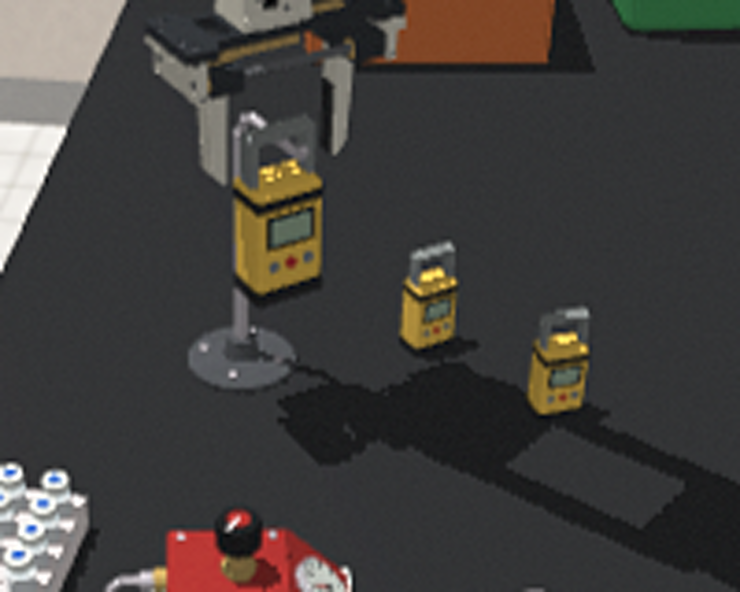

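The monitor hangs free on the prong with nothing touching it. I'm lifting straight up, then crossing to the red knob.

Call:
{"fn": "step_arm", "kwargs": {
  "motion": [
    [0, 0, -0.01, 0, 0, 0],
    [0, 0, -0.02, 0, 0, 0],
    [0, 0, -0.03, 0, 0, 0],
    [0, 0, -0.03, 0, 0, 0],
    [0, 0, -0.02, 0, 0, 0],
    [-0.03, -0.02, 0, 0, 0, 0],
    [-0.055, -0.038, 0, 0, 0, 0],
    [-0.06, -0.041, 0, 0, 0, 0],
    [-0.06, -0.041, 0, 0, 0, 0],
    [-0.06, -0.041, 0, 0, 0, 0],
    [-0.055, -0.038, 0, 0, 0, 0],
    [-0.04, -0.03, 0, 0, 0, 0]
  ]
}}

```text
clock: 12.98
eef_pos: [0.5958, 0.0892, 0.2818]
tcp_rot: [-0.001, 0.896, -0.443, 0.001]
wrist_force: [1.1, 0.0, 0.6]
opening: 0.999
```

Call:
{"fn": "step_arm", "kwargs": {
  "motion": [
    [0, 0, 0, 0, 0, -0.085],
    [0, 0, 0, 0, 0, -0.085],
    [0, 0, 0, 0, 0, -0.085],
    [0, 0, 0, 0, 0, -0.085],
    [0, 0, 0, 0, 0, -0.085],
    [0, 0, 0, 0, 0, -0.085],
    [0, 0, 0, 0, 0, -0.085],
    [0, 0, 0, 0, 0, -0.085],
    [0, 0, 0, 0, 0, -0.085],
    [0, 0, 0, 0, 0, -0.085],
    [0, 0, 0, 0, 0, -0.085],
    [0, 0, 0, 0, 0, -0.085]
  ]
}}

```text
clock: 14.48
eef_pos: [0.5785, 0.1124, 0.2753]
tcp_rot: [-0.008, 0.794, 0.608, -0.003]
wrist_force: [-0.5, -0.0, -0.3]
opening: 1.004
```

Run:
```python
from m import *
go([.599,.075,.15],90)
s=read_state();p,d=camera("wrist");cv2.imwrite("pics/w14.png",p[:,:,::-1])
p,d=camera("side");cv2.imwrite("pics/s14.png",p[:,:,::-1])
P=cloud("side",d); Q=P[(abs(P[...,0]-.617)<.06)&(abs(P[...,1]+.2555)<.06)&(P[...,2]>.253)&(P[...,2]<.27)]; print('bar',len(Q),Q.mean(0),cv2.minAreaRect(Q[:,:2].astype(np.float32)))
```

```text
t 14.47 pos [0.5785 0.1124 0.2753] xdeg 74.93 tilt 0.96 op 1.004 j [-0.    0.3   1.27  0.01  1.58  0.26]
 F [-0.51 -0.01 -0.33] M [-0.025 -0.101  0.001]
 shift units [-0.0418  0.042   0.1662] mm [-31.3  31.5 124.7] turn units [-0.0075 -0.0029 -0.1256] deg [ -0.9   -0.35 -15.07]
bar 0 [nan nan nan] ((0.0, 0.0), (0.0, 0.0), 0.0)<stdin>:5: RuntimeWarning: Mean of empty slice.
  ret = um.true_divide(
```

View pics/s14.png

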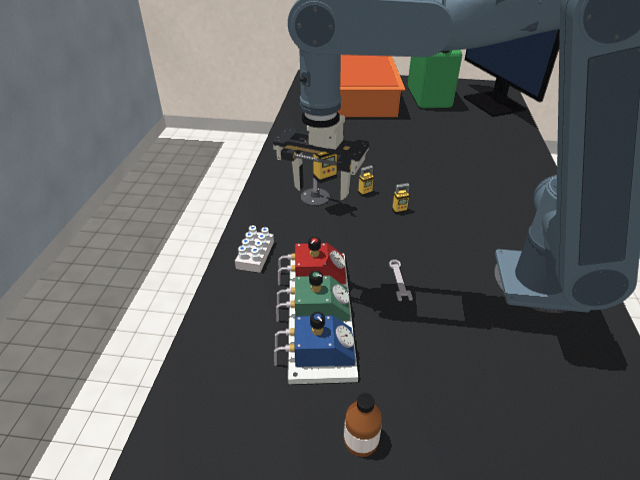

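View pics/w14.png

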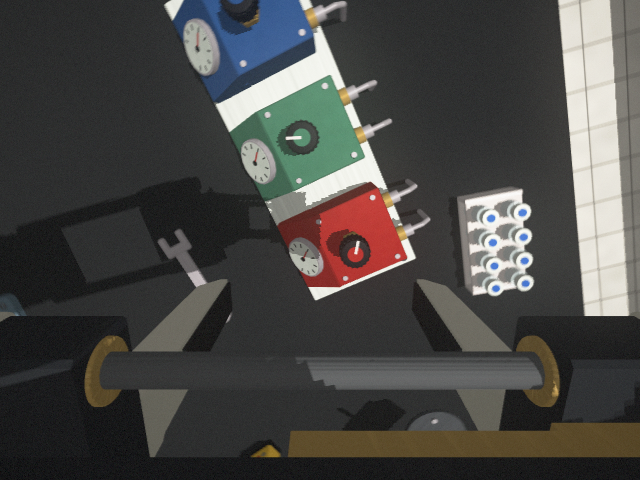

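The side view shows the monitor hanging on the hook at (325,165). In the wrist view the red knob is at (355,250), with its white line pointing up towards about (357,242). I'll finish the rotation, centre over the knob and start down.

Call:
{"fn": "step_arm", "kwargs": {
  "motion": [
    [0, 0, 0, -0.007, -0.003, -0.065],
    [0, 0, 0, 0, 0, -0.06],
    [0, 0, 0, 0, 0, 0]
  ]
}}

```text
clock: 14.95
eef_pos: [0.5763, 0.1148, 0.2744]
tcp_rot: [-0.001, 0.711, 0.703, -0.001]
wrist_force: [0.2, -0.3, -1.0]
opening: 0.999
```

```bash
cat >> m.py <<'E'
def knob(n,xd,z):
    s=read_state();p,d=camera("wrist");cv2.imwrite(f"pics/{n}.png",p[:,:,::-1]);P=cloud('wrist',d,s)
    Q=P[(abs(P[...,0]-.599)<.035)&(abs(P[...,1]-.075)<.035)&(P[...,2]>.126)&(P[...,2]<.14)]
    c,r=cv2.minEnclosingCircle(Q[:,:2].astype(np.float32)); print('knob',len(Q),np.round(c,4),round(r,4),'ztop',np.median(Q[:,2]))
    x=proj('wrist',[[c[0],c[1],.132]],s); print('px',x); go([c[0],c[1],z],xd)
E
python3 - <<'E'
from m import *
knob('w15',90,.15)
E
```

```text
knob 704 [0.6001 0.0734] 0.0161 ztop 0.13176577938398948
px [[345.67648567 262.02900289]]
t 15.0 pos [0.5763 0.1148 0.2745] xdeg 89.37 tilt 0.2 op 1.0 j [ 0.01  0.29  1.29 -0.    1.56  0.02]
 F [-0.13 -0.29  0.16] M [-0.086 -0.084 -0.018]
 shift units [-0.0549  0.0329  0.1659] mm [-41.1  24.7 124.4] turn units [-0.0016  0.0002 -0.0053] deg [-0.19  0.03 -0.63]
```

View pics/w15.png

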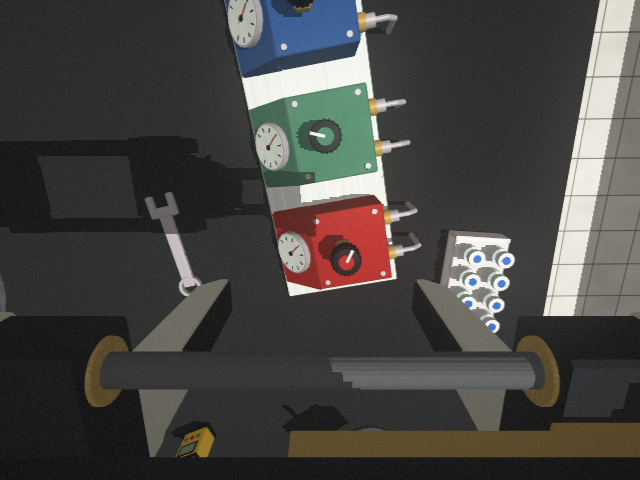

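Call:
{"fn": "step_arm", "kwargs": {
  "motion": [
    [-0.027, 0.016, 0.02, -0.001, 0, -0.005],
    [-0.028, 0.017, 0.04, 0, 0, 0],
    [0, 0, 0.05, 0, 0, 0],
    [0, 0, 0.05, 0, 0, 0],
    [0, 0, 0, 0, 0, 0]
  ]
}}

```text
clock: 15.62
eef_pos: [0.6012, 0.0736, 0.1522]
tcp_rot: [0.0, 0.715, 0.699, 0.0]
wrist_force: [0.2, 0.0, 0.8]
opening: 1.0
```

Run:
```python
from m import *
knob('w16',90,.073)
```

```text
knob 1716 [0.6002 0.0732] 0.0161 ztop 0.13172874709535978
px [[319.43129592 265.07824882]]
t 15.68 pos [0.6027 0.0736 0.1544] xdeg 88.78 tilt 0.27 op 1.0 j [-0.06  0.38  1.45  0.    1.3  -0.04]
 F [ 0.37  0.32 -0.06] M [-0.039 -0.108 -0.006]
 shift units [-0.0006 -0.0039  0.1085] mm [-0.4 -2.9 81.4] turn units [ 0.0023  0.     -0.0102] deg [ 0.27  0.   -1.22]
```

View pics/w16.png

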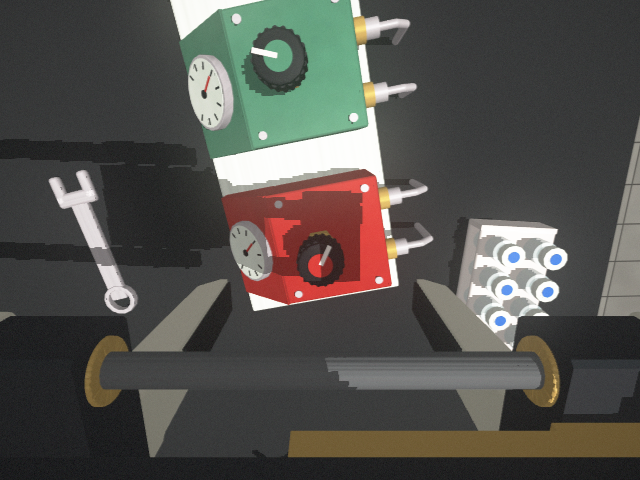

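The knob is centred at (319,264) with its line at about 60° in world terms. Descending around it.

Call:
{"fn": "step_arm", "kwargs": {
  "motion": [
    [-0.001, -0.004, 0.015, 0.002, 0, -0.008],
    [0, 0, 0.03, 0, 0, 0],
    [0, 0, 0.03, 0, 0, 0],
    [0, 0, 0.025, 0, 0, 0],
    [0, 0, 0.007, 0, 0, 0]
  ]
}}

```text
clock: 16.3
eef_pos: [0.6055, 0.0734, 0.0801]
tcp_rot: [0.006, 0.709, 0.705, 0.005]
wrist_force: [1.5, 0.3, 0.4]
opening: 0.998
```

Run:
```python
from m import *
knob('w17',90,.073)
```

```text
knob 3458 [0.6004 0.0735] 0.0165 ztop 0.1317123630638897
px [[311.24250011 319.0784015 ]]
t 16.35 pos [0.6056 0.0733 0.08  ] xdeg 89.69 tilt 0.9 op 1.002 j [-0.06  0.44  1.55  0.    1.13 -0.06]
 F [-0.74  0.23 -0.15] M [-0.075 -0.035  0.023]
 shift units [ 0.0002 -0.0071  0.0093] mm [ 0.1 -5.3  6.9] turn units [ 0.0075  0.0004 -0.0026] deg [ 0.89  0.04 -0.31]
```

View pics/w17.png

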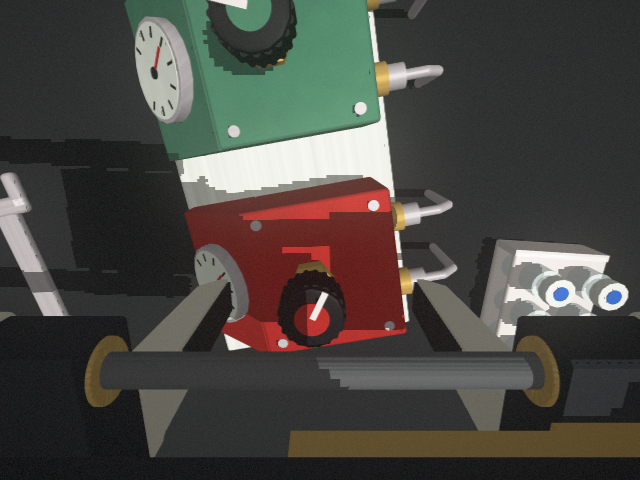

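The knob is between the fingers at (311,318). I'm correcting the tilt and offset, going down the last 6 mm, then closing.

Call:
{"fn": "step_arm", "kwargs": {
  "motion": [
    [0, -0.006, 0.008, 0.007, 0, -0.002],
    [0, 0, 0, 0, 0, 0]
  ]
}}

```text
clock: 16.6
eef_pos: [0.6021, 0.0734, 0.0756]
tcp_rot: [0.001, 0.707, 0.707, 0.001]
wrist_force: [0.3, 0.1, 0.0]
opening: 1.002
```

Run:
```python
from m import *
go([.6004,.0735,.073],90)
```

```text
t 16.6 pos [0.6021 0.0734 0.0756] xdeg 89.95 tilt 0.18 op 1.002 j [-0.06  0.45  1.55 -0.    1.14 -0.06]
 F [0.25 0.14 0.04] M [-0.058 -0.016 -0.084]
 shift units [ 0.0002 -0.0023  0.0034] mm [ 0.1 -1.7  2.6] turn units [ 0.0015  0.0005 -0.0004] deg [ 0.17  0.06 -0.05]
```

Call:
{"fn": "step_arm", "kwargs": {
  "motion": [
    [0, -0.002, 0.003, 0.001, 0, 0],
    [0, 0, 0.001, 0, 0, 0],
    [0, 0, 0.001, 0, 0, 0],
    [0, 0, 0.001, 0, 0, 0],
    [0, 0, 0.001, 0, 0, 0],
    [0, 0, 0.001, 0, 0, 0],
    [0, 0, 0.001, 0, 0, 0],
    [0, 0, 0.001, 0, 0, 0]
  ],
  "claw": 1,
  "newtons": 25
}}

```text
clock: 17.6
eef_pos: [0.6001, 0.0733, 0.0698]
tcp_rot: [0.001, 0.707, 0.707, -0.0]
wrist_force: [-1.0, -0.7, 7.1]
opening: 0.322
```

```bash
cat >> m.py <<'E'
def shot(n):
    p,d=camera("wrist");cv2.imwrite(f"pics/{n}.png",cv2.resize(p[200:440,200:440,::-1],None,fx=2.5,fy=2.5,interpolation=cv2.INTER_CUBIC))
E
python3 - <<'E'
from m import *
go([.6004,.0735,.073],90); shot('w18')
E
```

```text
t 17.6 pos [0.6001 0.0733 0.0698] xdeg 89.96 tilt 0.08 op 0.322 j [-0.06  0.46  1.56 -0.    1.13 -0.06]
 F [-0.97 -0.73  7.11] M [-0.013  0.055 -0.019]
 shift units [ 0.0002  0.0005 -0.0042] mm [ 0.2  0.3 -3.2] turn units [ 0.0003  0.0006 -0.0003] deg [ 0.04  0.08 -0.04]
```

View pics/w18.png

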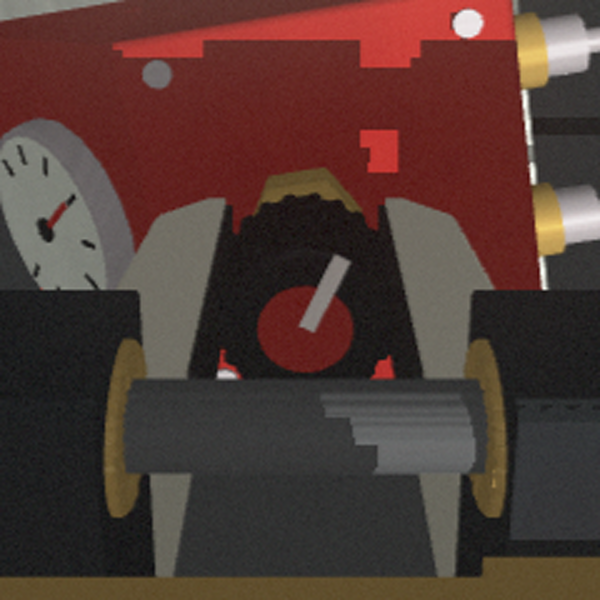

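The knob is gripped: 30 mm opening, white line from (305,330) to (342,260) in the crop. Turning it clockwise.

Call:
{"fn": "step_arm", "kwargs": {
  "motion": [
    [0, 0, 0, 0, 0, 0.05],
    [0, 0, 0, 0, 0, 0.06],
    [0, 0, 0, 0, 0, 0.06],
    [0, 0, 0, 0, 0, 0.06]
  ]
}}

```text
clock: 18.15
eef_pos: [0.6002, 0.0733, 0.0699]
tcp_rot: [0.001, 0.859, 0.512, 0.0]
wrist_force: [-0.4, -0.5, 1.6]
opening: 0.316
```

Run:
```python
from m import *
go([.6004,.0735,.073],90); shot('w19')
```

```text
t 18.15 pos [0.6002 0.0733 0.0699] xdeg 61.54 tilt 0.11 op 0.316 j [-0.06  0.46  1.56 -0.    1.13  0.44]
 F [-0.36 -0.47  1.59] M [-0.063 -0.078  0.076]
 shift units [ 0.0004  0.0001 -0.0042] mm [ 0.3  0.1 -3.1] turn units [ 0.0007  0.0006 -0.2371] deg [  0.09   0.07 -28.46]
```

View pics/w19.png

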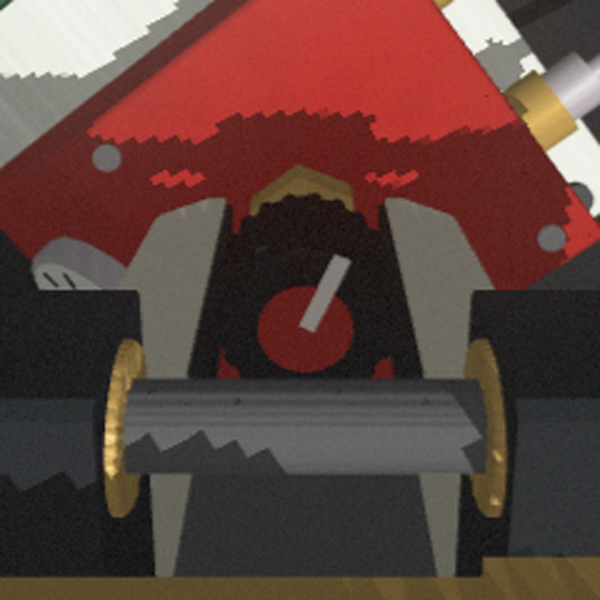

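The knob follows with no slip, at 0.076 N m. Continuing.

Call:
{"fn": "step_arm", "kwargs": {
  "motion": [
    [0, 0, 0, 0, 0, 0.06],
    [0, 0, 0, 0, 0, 0.06]
  ]
}}

```text
clock: 18.45
eef_pos: [0.6003, 0.0732, 0.0699]
tcp_rot: [0.001, 0.918, 0.396, 0.0]
wrist_force: [0.1, -1.0, 0.5]
opening: 0.315
```

Call:
{"fn": "step_arm", "kwargs": {
  "motion": [
    [0, 0, 0, 0, 0, 0.04],
    [0, 0, 0, 0, 0, 0.04]
  ]
}}

```text
clock: 18.7
eef_pos: [0.6003, 0.0732, 0.0699]
tcp_rot: [0.001, 0.948, 0.317, 0.0]
wrist_force: [-0.2, -0.2, 0.4]
opening: 0.316
```

Run:
```python
from m import *
go([.6004,.0735,.073],90); shot('w20')
```

```text
t 18.7 pos [0.6003 0.0732 0.0699] xdeg 36.98 tilt 0.12 op 0.316 j [-0.06  0.46  1.56 -0.    1.13  0.86]
 F [-0.17 -0.18  0.39] M [0.03  0.091 0.006]
 shift units [ 0.0003 -0.0003 -0.0041] mm [ 0.3 -0.2 -3.1] turn units [ 1.000e-03  4.000e-04 -4.418e-01] deg [ 1.200e-01  5.000e-02 -5.302e+01]
```

View pics/w20.png

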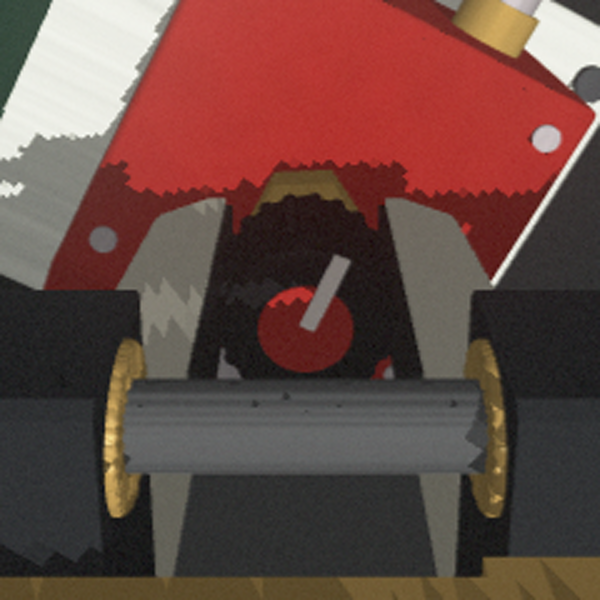

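Still following after 53°, with no stop yet. Going on in smaller bites.

Call:
{"fn": "step_arm", "kwargs": {
  "motion": [
    [0, 0, 0, 0, 0, 0.04],
    [0, 0, 0, 0, 0, 0.04]
  ]
}}

```text
clock: 19.0
eef_pos: [0.6004, 0.0731, 0.0699]
tcp_rot: [0.001, 0.972, 0.236, 0.001]
wrist_force: [-2.0, -0.9, 2.3]
opening: 0.323
```

Run:
```python
from m import *
go([.6004,.0735,.07],90)
```

```text
t 19.0 pos [0.6004 0.0731 0.0699] xdeg 27.35 tilt 0.15 op 0.323 j [-0.06  0.46  1.56 -0.    1.13  1.03]
 F [-1.97 -0.89  2.26] M [-0.312  0.426  0.535]
 shift units [ 0.0002 -0.0005 -0.0001] mm [ 0.2 -0.3 -0.1] turn units [ 1.200e-03  5.000e-04 -5.221e-01] deg [ 1.500e-01  6.000e-02 -6.265e+01]
```

Call:
{"fn": "step_arm", "kwargs": {
  "motion": [
    [0, 0, 0, 0, 0, 0.04],
    [0, 0, 0, 0, 0, 0.04]
  ]
}}

```text
clock: 19.25
eef_pos: [0.6008, 0.0732, 0.0701]
tcp_rot: [0.001, 0.988, 0.156, 0.001]
wrist_force: [-0.1, -0.5, 1.9]
opening: 0.317
```

Run:
```python
from m import *
go([.6004,.0735,.07],90); shot('w21')
```

```text
t 19.25 pos [0.6008 0.0732 0.0701] xdeg 17.92 tilt 0.21 op 0.317 j [-0.06  0.46  1.56 -0.    1.13  1.2 ]
 F [-0.15 -0.53  1.91] M [-0.048  0.096  0.421]
 shift units [-0.0004 -0.0006  0.0001] mm [-0.3 -0.4  0.1] turn units [ 1.800e-03  3.000e-04 -6.006e-01] deg [ 2.200e-01  4.000e-02 -7.208e+01]
```

View pics/w21.png

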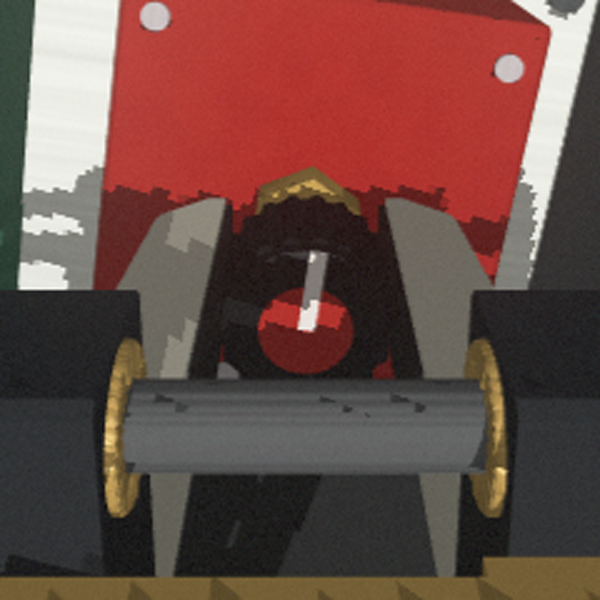

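The torque jumped to 0.4–0.5 N m and the line has slipped in the grip. It now points along about 10° world, the station's own x direction, so the valve is seated. I'll hold briefly under light torque.

Call:
{"fn": "step_arm", "kwargs": {
  "motion": [
    [0, 0, 0, 0, 0, 0.01],
    [0, 0, 0, 0, 0, 0.01],
    [0, 0, 0, 0, 0, 0]
  ]
}}

```text
clock: 19.68
eef_pos: [0.6014, 0.0733, 0.07]
tcp_rot: [0.002, 0.991, 0.136, 0.002]
wrist_force: [0.7, 0.5, -0.1]
opening: 0.314
```

Run:
```python
from m import *
go([.6004,.0735,.07],108); shot('w22')
```

```text
t 19.68 pos [0.6014 0.0733 0.07  ] xdeg 15.6 tilt 0.25 op 0.314 j [-0.06  0.46  1.56 -0.    1.12  1.24]
 F [ 0.72  0.48 -0.05] M [ 0.013 -0.011  0.398]
 shift units [-0.0012 -0.0006  0.0001] mm [-0.9 -0.5  0. ] turn units [ 2.3e-03  4.0e-04 -7.7e-01] deg [ 2.80e-01  5.00e-02 -9.24e+01]
```

View pics/w22.png

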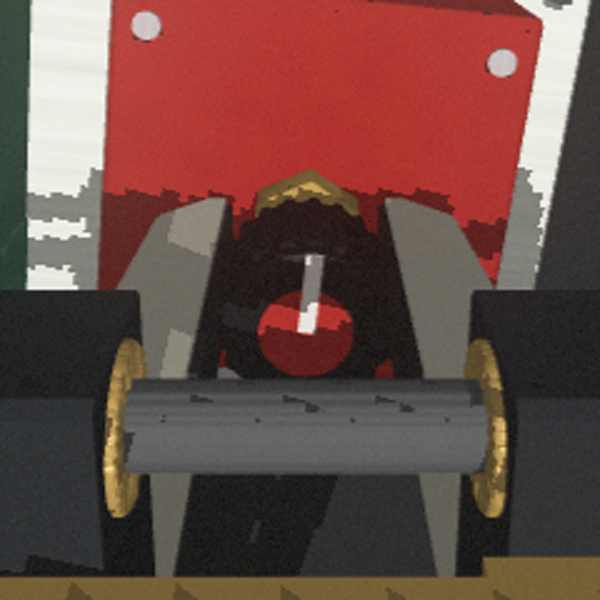

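It's seated: 0.4 N m is held and the line lies along the station's axis. Backing off a quarter turn from gripper 15.6° to about 106°.

Call:
{"fn": "step_arm", "kwargs": {
  "motion": [
    [0, 0, 0, 0, 0, -0.05],
    [0, 0, 0, 0, 0, -0.07],
    [0, 0, 0, 0, 0, -0.07],
    [0, 0, 0, 0, 0, -0.07],
    [0, 0, 0, 0, 0, -0.07],
    [0, 0, 0, 0, 0, -0.07],
    [0, 0, 0, 0, 0, -0.07],
    [0, 0, 0, 0, 0, -0.07],
    [0, 0, 0, 0, 0, -0.07],
    [0, 0, 0, 0, 0, -0.07]
  ]
}}

```text
clock: 20.98
eef_pos: [0.5998, 0.0744, 0.0701]
tcp_rot: [-0.0, 0.645, 0.764, 0.001]
wrist_force: [0.3, -0.6, 0.7]
opening: 0.317
```

Run:
```python
from m import *
go([.6004,.0735,.07],106); shot('w23')
```

```text
t 20.98 pos [0.5998 0.0744 0.0701] xdeg 99.66 tilt 0.12 op 0.317 j [-0.06  0.46  1.56  0.    1.13 -0.23]
 F [ 0.29 -0.62  0.65] M [-0.044 -0.165 -0.07 ]
 shift units [-0.0014  0.0006  0.0001] mm [-1.   0.4  0.1] turn units [ 0.0005 -0.0009 -0.0528] deg [ 0.06 -0.1  -6.34]
```

View pics/w23.png

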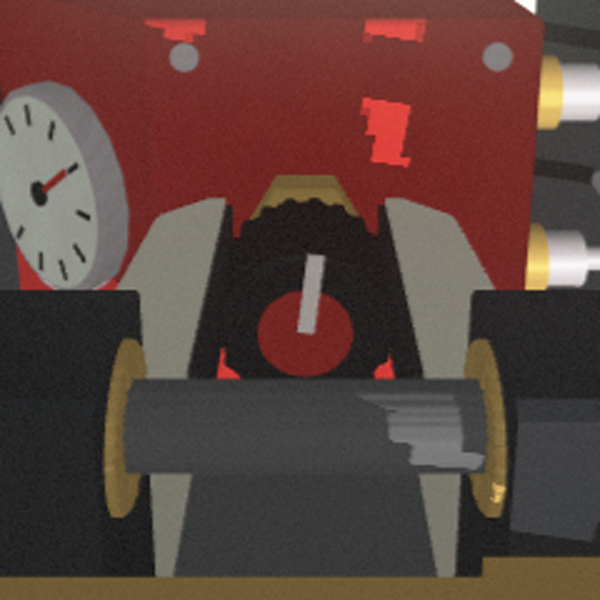

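No slip, and 84° so far. Turning the last 6° and settling.

Call:
{"fn": "step_arm", "kwargs": {
  "motion": [
    [-0.001, 0, 0, 0, 0, -0.052],
    [0, 0, 0, 0, 0, 0],
    [0, 0, 0, 0, 0, 0],
    [0, 0, 0, 0, 0, 0],
    [0, 0, 0, 0, 0, 0]
  ]
}}

```text
clock: 21.65
eef_pos: [0.5997, 0.0745, 0.0701]
tcp_rot: [-0.001, 0.604, 0.797, 0.001]
wrist_force: [-0.1, 1.2, 0.4]
opening: 0.318
```

Run:
```python
from m import *
go([.6004,.0735,.07],106); shot('w24'); print(read_state()['dq'].round(4))
p,d=camera("side");cv2.imwrite("pics/s24.png",cv2.resize(p[120:390,230:440,::-1],None,fx=2.2,fy=2.2,interpolation=cv2.INTER_CUBIC))
P=cloud("side",d); Q=P[(abs(P[...,0]-.617)<.05)&(abs(P[...,1]+.2555)<.05)&(P[...,2]>.2535)&(P[...,2]<.27)]; print('bar',len(Q)); print(Q.mean(0),cv2.minAreaRect(Q[:,:2].astype(np.float32)))
p,d=camera("top");cv2.imwrite("pics/t24.png",p[:,:,::-1])
```

```text
t 21.65 pos [0.5997 0.0745 0.0701] xdeg 105.74 tilt 0.2 op 0.318 j [-0.06  0.45  1.56  0.    1.13 -0.34]
 F [-0.12  1.21  0.42] M [ 0.077 -0.182  0.104]
 shift units [-0.0015  0.0006  0.0001] mm [-1.1  0.4  0.1] turn units [ 0.0006 -0.0016 -0.0022] deg [ 0.07 -0.19 -0.26]
[-0.001   0.0001  0.0011 -0.001  -0.0003 -0.0063]
bar 0
[nan nan nan] ((0.0, 0.0), (0.0, 0.0), 0.0)<stdin>:4: RuntimeWarning: Mean of empty slice.
  ret = um.true_divide(
```

View pics/w24.png

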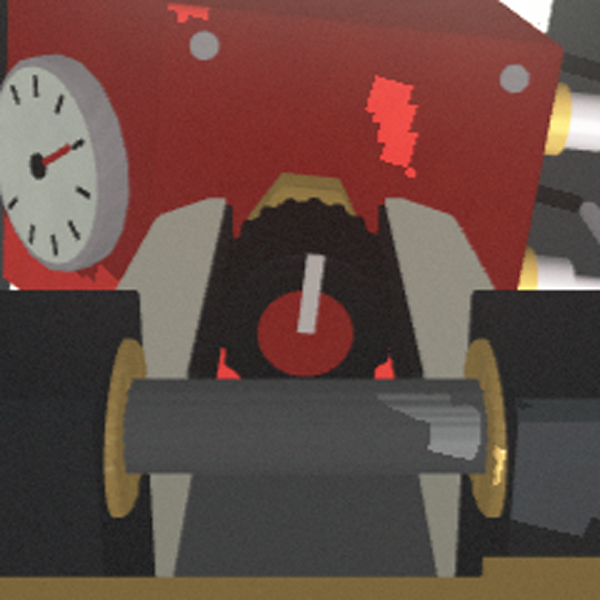

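View pics/s24.png

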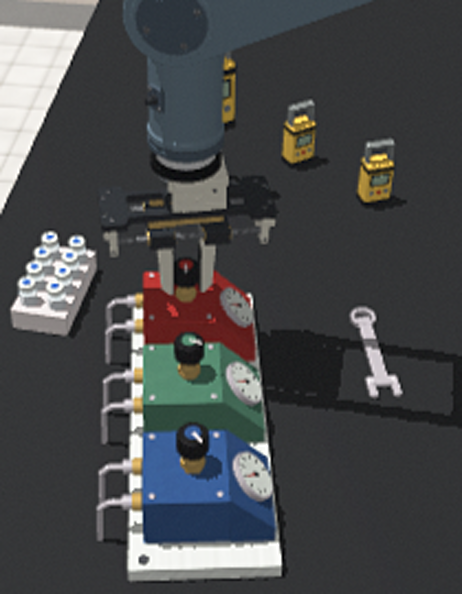

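The line is unchanged in the grip, so the valve is 90° open. Last, the top view for the monitor and the other items.

View pics/t24.png

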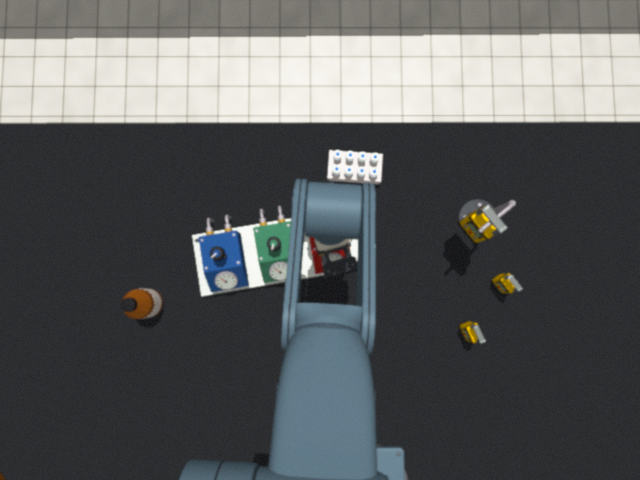

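Run:
```python
from m import *
p,d=camera("top"); P=cloud("top",d); Q=P[(abs(P[...,0]-.617)<.06)&(abs(P[...,1]+.2555)<.06)&(P[...,2]>.2525)&(P[...,2]<.275)]; print('bar',len(Q),Q.mean(0) if len(Q) else '',cv2.minAreaRect(Q[:,:2].astype(np.float32)) if len(Q) else'')
```

```text
bar 301 [ 0.61261781 -0.24798525  0.25703468] ((0.604972243309021, -0.2375425547361374), (0.05956502631306648, 0.05019449442625046), 37.0906867980957)
```

The monitor hangs on the prong with its bar top at about 0.257, so the underside is about 0.249. The bottle, rack, spanner and other valves look unmoved. Handing in.

```bash
python3 -c "
from plant import *
print(job_done()); print(read_state()['clock'])"
```

```text
the job is handed in; nothing more can be done
None
the job is handed in; nothing more can be done
```

The monitor is hanging on the hook, and the red valve was shut to its stop and backed off a quarter turn. The gripper is still holding the knob. I handed the job in at about 21.8 s of the 59 s; it reports no verdict.

**Gas monitor**
- I gripped the 60 mm monitor by its handle posts, slid the handle over the prong, set it down and let go.
- After release, the wrist force returned to about zero. The last top view puts the underside of the bar about 249 mm up (target 250) and within about 10 mm of the marked seat.
- In the final side view the arm hid most of the monitor, so the bar height comes from the top camera only.

**Red valve**
- I turned the knob clockwise until the torque jumped from under 0.1 to 0.4–0.5 N m. The white line then lay along the station's own axis, at about 10°.
- I held it there, then turned it back 90° by gripper angle (15.6° to 105.7°). The line kept the same place in the grip, so it did not slip.
- The grip is set to 25 N, with the arm still.

**Other items:** The rack, bottle, spanner, small monitors and the green and blue knobs look unmoved in the last pictures.

**What disagreed**
- **Fingertips:** they are about 29 mm behind the reported TCP, not 11 mm ahead as `finger_overhang` says. My first grasp therefore closed on top of the handle bar. I checked the monitor hadn't moved, then worked 40 mm lower for the rest of the job.
- **Prong position:** the wrist and top cameras differed by about 2–3 mm, well inside what the handle opening allows.

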